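# Lay up a guest's breakfast tray

## Task

Lay up the breakfast tray as the guest sitting on the robot's side will see it: stand the coffee cup in the middle of the saucer, the yoghurt pot straight behind the croissant plate and the juice glass straight behind the saucer (each in line with the middle of its dish and about a finger's breadth clear of it, on the side away from the robot), the red-lidded jam jar in the same back row midway between yoghurt and glass, and the egg cup midway in the gap between plate and saucer, level with their middles. Everything stands upright on the tray, set down gently and not dropped. Leave the plate and the saucer where they are, and do not disturb the honey jar or the sugar pot.

Things in the scene. Friction and masses are not known exactly. Their poses are not given: they have to be found in the camera images.
- tray: Anthracite plastic self-service tray lying on the counter, fixed. 300 mm deep (its x, pointing away from the robot) by 410 mm wide (its y, to the left), plus a 12 mm lip outside; floor 5 mm thick, so its top is 5 mm above the origin; 5 mm wide upright rim, top 18 mm above the origin. Turned at most 9 degrees. Origin: centre of its underside, on the counter.
- plate: White side plate with a croissant, loose, 0.35 kg, standing on the tray in the half nearer the robot, to the left or the right. 140 mm across, rim 14 mm high, croissant up to 45 mm. Origin: centre of its underside; z up. Its x points the same way as the tray's x (away from the robot).
- saucer: White saucer, loose, 0.22 kg, standing on the tray beside the plate, centres about 215 mm apart along the tray's y. 120 mm across, rim 13 mm high; flat well 72 mm across whose floor is 6 mm above the origin, and the cup stands on it. Origin: centre of its underside; z up. Its x points the same way as the tray's x.
- cup: White coffee cup, empty, 0.16 kg: foot 46 mm across, 60 mm wide at 22 mm up, 66 mm at the rim, 60 mm high, wall 3.5 mm. One handle on its +y side, reaching 57 mm from the axis, between 18 and 53 mm up. Origin: centre of its underside; z up. 
- glass: Clear empty juice glass, 0.18 kg: 50 mm across at the foot, 62 mm at the rim, 80 mm high, wall 3 mm. Origin: centre of its underside; z up. 
- yoghurt: Sealed white yoghurt pot with a blue band and blue foil top, 0.14 kg: 50 mm across at the foot widening to 57 mm, with a collar 62 mm across from 52 to 58 mm up; 59 mm high. Origin: centre of its underside; z up. 
- eggcup: Yellow egg cup with a brown boiled egg in it (one solid piece), 0.12 kg: foot 44 mm across, thin stem, bowl 48 mm across from about 22 to 44 mm up, egg 43 mm across to 72 mm up. Origin: centre of its underside; z up. 
- jam: Small jar of dark red jam with a RED lid, 0.075 kg: 42 mm across, lid 41 mm across, 49 mm high. Origin: centre of its underside; z up. 
- honey: Small jar of amber honey with a YELLOW lid, the same size as the jam jar; not wanted. Origin: centre of its underside; z up. 
- sugar: White sugar pot with a blue lid and knob, 76 mm across, 72 mm high, standing beside the far end of the tray, left or right (a small steel milk jug, 72 mm high, 66 mm across plus handle, stands on the other side); not wanted. Origin: centre of its underside; z up. 
Not all that is in view belongs to the job. What is meant by the jam is not green, and is the larger of those in its own colour. What is shaped like the plate but turquoise or yellow is not meant.

How it is judged:
By the outcome, as a careful person would: the job done as asked, in the order asked, and still so for the second after the job is handed in, with the robot touching nothing.
It also fails if it takes over 118 s, if anything falls off the work surface, if the arm or the gripper's body presses on something with over 40 N, if the wrist force passes 120 N, or if a joint passes its speed limit or range.

## Robot

A 6-joint arm with a two-finger parallel gripper is mounted at the origin on the work surface. World frame = base frame: x ahead of the robot, y to its left, z up, the work surface at z = 0. Lengths are in m, angles in degrees, forces in N, time in s.
With the tool pointing down it reaches from about 0.3 to 0.75 m from the base axis. Payload 8.5 kg.
Tool frame: the origin (TCP) lies at the very end of the fingers, on their centre line; the grasp point (between the pads) lies 19 mm behind it; z points along the fingers, y is the line along which they close (so a half turn about z gives the same grasp; the last joint's range is limited). The gripper opens to 85 mm and grips with 20 to 120 N. Pads are 22 mm wide; open, the fingers measure 114 mm over their backs; the gripper's body (76 mm by 85 mm) begins 54 mm behind the grasp point. The pads swing forward as they close: fully open they stand 13 mm farther back than shut.
Start: joints at [60.029, 21.807, 74.336, -0, 83.858, -12.336], TCP at [0.167, 0.524, 0.231] pointing down, gripper open.
Joint ranges: [-178.18, 178.18], [-50.72, 133.34], [12.68, 142.11], [-81.47, 261.47], [9.98, 163.14], [-165.26, 165.26]. Speed limits (degrees/s): [136.94, 136.94, 180, 180, 180, 180].

## Interface

Orientations are given as a 3x3 rotation matrix whose columns are the frame's x, y, z axes.
In Python, from rig import observe, cams, ticket gives the robot as it stands.
- The arm moves only by the tool move_arm, never from a script. Its arguments are lists of equal length, an entry for each row: "jaw": the finger opening in cm, from 0 to 8.54; "dp": the shift along the tool's x, y, z in cm, a list of three; "turn": the turn, a rotation vector about the tool's x, y, z in rad, a list of three. In form: {"jaw": [jaw, ...], "dp": [[tx, ty, tz], ...], "turn": [[wx, wy, wz], ...]}. A call has 1 to 12 rows; each row shifts and turns the commanded pose from where the row before left it, along the tool's axes as they then stand; what a row does not reach is not made up. A row lasts 1/12 s, in which the tool goes at most 41.7 mm and 7.16 degrees, less where a joint would pass 70% of its speed; a pose out of reach is approached as far as the arm can. A call is refused whole if a number of a shift passes 4.17 or a number of a turn 0.125, either way. A call with a gripper value outside its range is refused whole. The fingers move at their own pace and stop on an object; "force" is the grip in N (left out, the last holds). Time passes only in rows, so rows that do not move let the fingers close. It gives the time, the measured TCP pose, the force, the opening and the grip force at its end, in the units of the state.
- observe(): the state, without advancing time (a new reading comes with each control period).
- cams.get_image(name): name is "side" or "top" or "wrist"; returns (picture, depth): 480x640x3 uint8, red, green, blue; 480x640 float32, m along the optical axis (not along the pixel's ray), 0 where there is no reading.
- cams.calibration(name): a dict with "vertical_fov" (degrees; the focal length in pixels is half the picture's height over the tangent of half this angle, whatever the lens; pixels are square), "cx", "cy" (the principal point, pixels), "view" (4x4, takes a point from world to camera coordinates); the wrist camera has in their place "tool_from_camera" (4x4, takes a point from camera to tool coordinates, whose origin is the TCP and whose axes are the flange's). Camera axes: x right, y up, looking along -z (the intrinsics and any distortion apply to the point x, -y, -z); pixel columns grow to the right and rows downward; lengths in m; the calibration is good to about 2 mm. A picture is of the moment at which its call begins: read the wrist's pose just before it. calibration takes no time and is no camera call.
- ticket.close_job(): hands the job in; it is judged then, once.
Trained networks look in the newest picture that a camera, given by its name, has taken for a name from the list of things; names that differ only in an ending like _2 or _b are one class to them, and where a whole thing is asked for, a point or a joint stands for the part that bears it (a point fixed in the world has none). Each returns a list of dicts, best first, with "p" (0 to 1); they miss things now and then, are a little off and sometimes report something else, mostly with a low value. They report only what shows in the picture. A call takes as long as a camera call. They do not tell look-alikes from the thing itself.
- cams.spot_in(camera, query): "box" ([centre column, centre row, width, height] as shares, 0 to 1, of the picture: columns of its width, rows of its height, round what is visible of it).
- cams.outline_of(camera, query): "mask" (480x640 bool, what is visible of it) and "box" ([centre column, centre row, width, height] as shares, 0 to 1, of the picture: columns of its width, rows of its height, round what is visible of it).
- cams.mark_of(camera, query): "location" ([column, row] as shares, 0 to 1, of the picture: columns of its width, rows of its height: a listed point, or the origin of a listed thing).
The state is a dict: "time_s": time; "q": joint angles; "qvel": joint speeds; "joint_efforts": joint torques, N m; "position": TCP position; "tool_rot": TCP orientation; "ft_force": force on the tool from outside, world axes, zero at the start; "wrist_torque": the same for the moment, N m; "grip_width": finger opening in m; "gripper_force": force on a finger pad.
Only numpy, scipy, OpenCV 4.12 (cv2) and the standard library are available. Lean on these libraries where they do the work, as an engineer would, in place of code of your own. Each camera call takes 0.05 s, during which the arm holds its last target. There are 200 camera calls.

## Working session

There is one attempt and no reset: what is moved stays moved. The work goes in short steps, Python scripts to look and compute and a tool call to move; the robot and the scene stay as the last step left them, time stands still between calls to the robot, and variables do not carry over. Pictures are saved under pics/ and viewed, at most 14 in all, crops included, and the job is handed in when it is done.

Besides the shell and the picture viewer there is one more tool, called as name(argument=value, ...), one argument or row to a line, values as JSON. move_arm: Moves the arm, as the interface text tells. Its arguments: {"type":"object","properties":{"jaw":{"type":"array","items":{"type":"number"}},"dp":{"type":"array","items":{"type":"array","items":{"type":"number"}}},"turn":{"type":"array","items":{"type":"array","items":{"type":"number"}}},"force":{"type":"number"}},"required":["jaw","dp","turn"]}

```bash
ls; mkdir -p pics; cat > h.py <<'E'
import numpy as np, cv2
from rig import observe, cams, ticket
def grab(n):
    s=observe(); im,d=cams.get_image(n); return s,im,d
E
python3 - <<'E'
from h import *
for n in ["top","side"]:
    s,im,d=grab(n); cv2.imwrite(f"pics/{n}0.png",im[:,:,::-1]); np.save(f"{n}0.npy",d); print(n,cams.calibration(n))
print(cams.calibration("wrist")); print(observe())
E
```

```text
pics
top {'vertical_fov': 54.49058755365943, 'cx': 319.3318885660526, 'cy': 234.64260796410875, 'view': array([[-0.00375787, -0.99984012, -0.01748184,  0.04505943],
       [ 0.99422521, -0.00561054,  0.10716697, -0.52549213],
       [-0.10724792, -0.01697816,  0.99408733, -1.02170319],
       [ 0.        ,  0.        ,  0.        ,  1.        ]])}
side {'vertical_fov': 46.672385738548634, 'cx': 317.36268035383387, 'cy': 238.97776596535488, 'view': array([[-0.83150301, -0.55550974,  0.00341628,  0.43529371],
       [ 0.3018433 , -0.44662798,  0.84226722, -0.17592889],
       [-0.46636183,  0.70137891,  0.53904941, -1.09654119],
       [ 0.        ,  0.        ,  0.        ,  1.        ]])}
{'vertical_fov': 62.22150318116962, 'cx': 313.7894412829553, 'cy': 244.29568873147895, 'tool_from_camera': array([[-7.44188389e-04,  9.45777307e-01,  3.24814921e-01,
         8.40638420e-02],
       [ 9.99999685e-01,  6.13654636e-04,  5.04310346e-04,
        -2.55100500e-04],
       [ 2.77641098e-04,  3.24815194e-01, -9.45777465e-01,
        -1.43419427e-01],
       [ 0.00000000e+00,  0.00000000e+00
[... 154 characters left out ...]
8586961e+01, -1.23361088e+01]), 'qvel': array([ 0.04577324, -0.22072031, -0.03850916, -0.02947358,  0.0767986 ,
        0.01840525]), 'joint_efforts': array([ 3.89269771e-03, -4.49218726e+01, -2.31655544e+01, -1.90859196e-04,
        3.68618552e-03, -1.04621738e-04]), 'position': array([0.1664957 , 0.52393197, 0.23077907]), 'tool_rot': array([[-9.53004711e-01,  3.02954733e-01, -6.70563016e-04],
       [ 3.02955326e-01,  9.53004106e-01, -1.11584047e-03],
       [ 3.01000157e-04, -1.26655186e-03, -9.99999153e-01]]), 'ft_force': array([ 0.22304677,  0.65970042, -0.6374725 ]), 'wrist_torque': array([-0.02226604,  0.0321267 ,  0.00955612]), 'gripper_force': 0.0, 'grip_width': 0.08561383621570579}
```

View pics/top0.png

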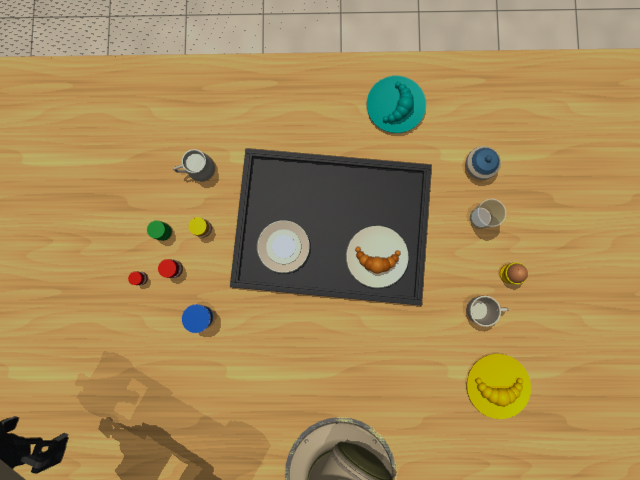

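View pics/side0.png

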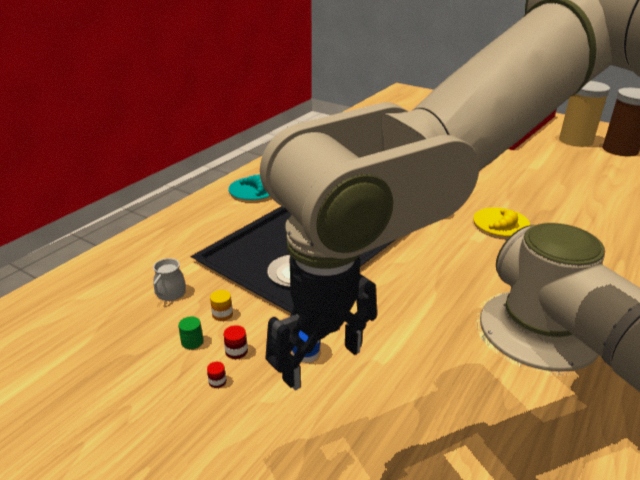

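The jam candidates are the larger red lid at (169,268), the smaller red one at (137,278), the green at (159,230) and the yellow honey at (199,227). The larger red one fits the description. The plate is the white one at (377,257). The turquoise and yellow plates are not meant.

```bash
cat >> h.py <<'E'
def cal(n):
    c=cams.calibration(n); f=240/np.tan(np.radians(c["vertical_fov"]/2))
    if n=="wrist": return f,c["cx"],c["cy"],np.array(c["tool_from_camera"])
    return f,c["cx"],c["cy"],np.linalg.inv(c["view"])
def T_of(n,s=None):
    f,cx,cy,T=cal(n)
    if n=="wrist":
        W=np.eye(4); W[:3,:3]=s["tool_rot"]; W[:3,3]=s["position"]; T=W@T
    return f,cx,cy,T
def cloud(n,d,s=None):
    f,cx,cy,T=T_of(n,s); v,u=np.mgrid[:480,:640]
    P=np.stack([(u-cx)/f*d,-(v-cy)/f*d,-d],-1)
    return P@T[:3,:3].T+T[:3,3]
def onplane(n,uv,z,s=None):
    f,cx,cy,T=T_of(n,s); uv=np.atleast_2d(np.array(uv,float))
    r=np.stack([(uv[:,0]-cx)/f,-(uv[:,1]-cy)/f,-np.ones(len(uv))],-1)@T[:3,:3].T
    return T[:3,3]+r*((z-T[2,3])/r[:,2])[:,None]
def circ_mask(n,m,z,s=None):
    "outer contour of mask -> plane z -> min enclosing circle and ellipse centre"
    c=max(cv2.findContours(m.astype(np.uint8),0,1)[0],key=cv2.contourArea)[:,0]
    p=onplane(n,c,z,s)[:,:2]; h=cv2.convexHull(p.astype(np.float32))
    (a,r)=cv2.minEnclosingCircle(h); return np.array(a),r
E
python3 - <<'E'
from h import *
s,im,d=grab("top"); P=cloud("top",d)
cv2.imwrite("pics/crop.png",cv2.resize(im[200:350,100:260,::-1],None,fx=5,fy=4,interpolation=cv2.INTER_CUBIC)[:600,:800])
z0=P[380:420,250:300,2]; print("table z",np.median(z0),z0.std())
for n,z in [("plate",.019),("saucer",.018),("cup",.06),("glass",.08),("yoghurt",.058),("eggcup",.072),("jam",.049),("honey",.049),("sugar",.07),("tray",.018)]:
    for o in cams.outline_of("top",n)[:3]:
        m=o["mask"]; 
        if m.sum()<20: continue
        a,r=circ_mask("top",m,z); q=P[m&(d>0)]; zz=np.percentile(q[:,2],90); t=q[q[:,2]>zz-.008]
        print(n,round(o["p"],2),(np.array(o["box"][:2])*[640,480]).round(),m.sum(),"circ",a.round(4),round(r,4),"ztop",zz.round(4),"top mid",((t.max(0)+t.min(0))/2).round(4))
        np.save(f"m_{n}.npy",m) if o is not None else 0
    for o in cams.mark_of("top",n)[:2]: print("  mark",round(o["p"],2),onplane("top",np.array(o["location"])*[640,480],.005 if n in("plate","saucer") else 0)[0].round(4))
E
```

```text
table z 0.00014220351937543896 0.07568484480101884
plate 0.85 [399. 104.] 2763 circ [ 0.8338 -0.1373] 0.0723 ztop 0.0349 top mid [ 0.8337 -0.1475  0.0397]
plate 0.77 [498. 387.] 3225 circ [ 0.1925 -0.3479] 0.0703 ztop 0.0356 top mid [ 0.1766 -0.3485  0.0395]
  mark 0.8 [ 0.4765 -0.0868  0.005 ]
  mark 0.78 [ 0.8262 -0.1449  0.005 ]
saucer 0.7 [285. 247.] 2104 circ [0.5029 0.1253] 0.0602 ztop 0.0169 top mid [0.5029 0.1258 0.0156]
  mark 0.97 [0.5094 0.1295 0.005 ]
cup 0.94 [488. 314.] 855 circ [ 0.358  -0.3161] 0.0443 ztop 0.0595 top mid [ 0.3565 -0.3198  0.0579]
  mark 0.6 [ 0.3591 -0.3125  0.    ]
  mark 0.42 [0.3478 0.303  0.    ]
glass 0.81 [487. 212.] 860 circ [ 0.5642 -0.317 ] 0.0405 ztop 0.0786 top mid [ 0.567  -0.3267  0.0776]
  mark 0.62 [ 0.5625 -0.3275  0.    ]
yoghurt 0.78 [199. 316.] 645 circ [0.344  0.3053] 0.0338 ztop 0.061 top mid [0.3442 0.3081 0.059 ]
  mark 0.56 [0.346  0.3066 0.    ]
eggcup 0.91 [515. 274.] 495 circ [ 0.4365 -0.3703] 0.0306 ztop 0.0702 top mid [ 0.438  -0.3867  0.0687]
  mark 0.67 [ 0.4402 -0.3869  0.    ]
jam 0.93 [172. 268.] 396 circ [0.4503 0.3729] 0.0281 ztop 0.0511 top mid [0.4516 0.3788 0.0487]
jam 0.9 [161. 231.] 380 circ [0.5358 0.3977] 0.0289 ztop 0.0505 top mid [0.5373 0.4065 0.0483]
jam 0.59 [139. 278.] 223 circ [0.4308 0.4432] 0.0212 ztop 0.0382 top mid [0.4311 0.4545 0.0356]
  mark 0.62 [0.4515 0.3728 0.    ]
  mark 0.58 [0.4229 0.4545 0.    ]
honey 0.72 [200. 227.] 344 circ [0.5421 0.3076] 0.0258 ztop 0.0512 top mid [0.5454 0.3136 0.0485]
  mark 0.93 [0.5548 0.3103 0.    ]
sugar 0.95 [484. 162.] 950 circ [ 0.6779 -0.3165] 0.04 ztop 0.0591 top mid [ 0.6873 -0.3288  0.0625]
  mark 0.93 [ 0.6865 -0.3271  0.    ]
tray 0.67 [331. 225.] 21667 circ [0.5514 0.0146] 0.2659 ztop 0.0181 top mid [0.5504 0.0137 0.0175]
  mark 0.93 [0.5493 0.0159 0.    ]
```

View pics/crop.png

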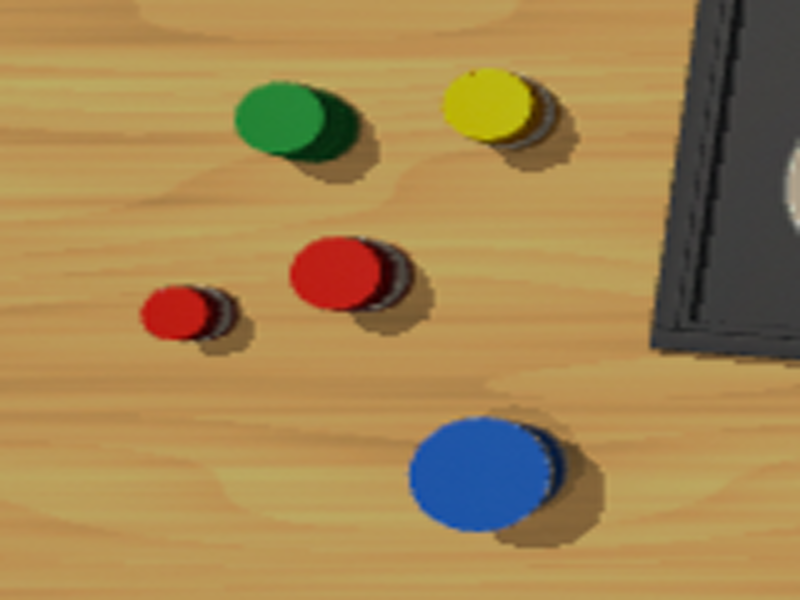

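The crop shows two red-lidded jars. The one at (169,268) in the top image is clearly larger than the one at (137,278), so it is the jam. Next I refine the dishes, the tray yaw and the object tops.

```bash
cat >> h.py <<'E'
def fitc(p):
    A=np.c_[2*p,np.ones(len(p))]; x=np.linalg.lstsq(A,(p**2).sum(1),rcond=None)[0]
    return x[:2],np.sqrt(x[2]+x[0]**2+x[1]**2)
def blob(n,m,z,s=None):
    m=cv2.morphologyEx(m.astype(np.uint8),cv2.MORPH_OPEN,np.ones((3,3)))
    c=max(cv2.findContours(m,0,1)[0],key=cv2.contourArea); c=cv2.convexHull(c)[:,0]
    p=onplane(n,c,z,s)[:,:2]; a,r=fitc(p); return a,r,np.std(np.linalg.norm(p-a,axis=1))
def lidfit(n,im,box,lo,hi,z,s=None):
    u0,u1,v0,v1=box; hsv=cv2.cvtColor(im,cv2.COLOR_RGB2HSV); m=cv2.inRange(hsv,lo,hi)>0
    k=np.zeros_like(m); k[v0:v1,u0:u1]=1; return blob(n,m&k,z,s)
def dishes(im):
    "plate, saucer in world from the top view"
    g=lidfit("top",im,(335,420,215,300),(0,0,90),(180,255,255),.0185); 
    h=lidfit("top",im,(250,315,210,285),(0,0,90),(180,255,255),.0175); return g,h
E
python3 - <<'E'
from h import *
s,im,d=grab("top"); P=cloud("top",d)
g,h=dishes(im); print("plate",g,"saucer",h)
w=h[0]-g[0]; print("dist",np.linalg.norm(w),"yaw",np.degrees(np.arctan2(-w[0],w[1])))
for n,b,lo,hi,z in [("jam",(155,190,255,285),(0,150,130),(12,255,255),.049),("honey",(185,215,215,240),(22,150,130),(35,255,255),.049),("yog",(178,218,300,336),(100,150,110),(125,255,255),.0585)]:
    print(n,lidfit("top",im,b,lo,hi,z))
# tray lip outer corners from mask
m=np.load("m_tray.npy"); hsv=cv2.cvtColor(im,cv2.COLOR_RGB2HSV)
dark=(hsv[:,:,2]<75); k=np.zeros_like(dark); k[140:312,222:440]=1
c=max(cv2.findContours((dark&k).astype(np.uint8),0,1)[0],key=cv2.contourArea)
p=onplane("top",cv2.convexHull(c)[:,0],.010)[:,:2].astype(np.float32)
print(cv2.minAreaRect(p))
# rim / height bands
for n,b,zlo,zhi in [("cup",(462,525,285,335),.054,.066),("glass",(455,520,185,245),.074,.086),("egg",(495,535,255,292),.05,.08)]:
    u0,u1,v0,v1=b; q=P[v0:v1,u0:u1].reshape(-1,3); q=q[(q[:,2]>zlo)&(q[:,2]<zhi)]
    print(n,len(q),q.min(0).round(4),q.max(0).round(4),fitc(q[:,:2]),q.mean(0))
cr=[im[180:250,450:525],im[285:340,460:535],im[250:300,490:540]]
cv2.imwrite("pics/crop2.png",np.hstack([cv2.resize(c,(265,265),interpolation=cv2.INTER_CUBIC) for c in cr])[:,:,::-1])
E
```

```text
plate (array([ 0.47747028, -0.08692696]), np.float64(0.07029405806031318), np.float64(0.0002338207931980737)) saucer (array([0.50170089, 0.12600041]), np.float64(0.06003879097298689), np.float64(0.0002790444379174463))
dist 0.21430162288276464 yaw -6.492188267569609
jam (array([0.45225911, 0.37986355]), np.float64(0.01977547868076937), np.float64(0.0003565145858349692))
honey (array([0.54542439, 0.31478779]), np.float64(0.02015599038462916), np.float64(0.00024657428816794556))
yog (array([0.34267532, 0.30999801]), np.float64(0.029437112461656836), np.float64(0.00029162635942913675))
((0.5496888756752014, 0.015611067414283752), (0.4351431429386139, 0.3240417242050171), 84.36814880371094)
cup 188 [ 0.3247 -0.3564  0.0541] [ 0.3882 -0.2782  0.0656] (array([ 0.35736704, -0.31142348]), np.float64(0.03091769080256712)) [ 0.35690737 -0.31391432  0.05931112]
glass 165 [ 0.5366 -0.3584  0.074 ] [ 0.5969 -0.2963  0.0857] (array([ 0.56639338, -0.32666109]), np.float64(0.029153147297567544)) [ 0.5666465  -0.32830368  0.07886175]
egg 297 [ 0.4177 -0.4066  0.0502] [ 0.4567 -0.3661  0.0747] (array([ 0.43731164, -0.38479928]), np.float64(0.013974008119792655)) [ 0.4372216  -0.3827956   0.06334366]
```

View pics/crop2.png

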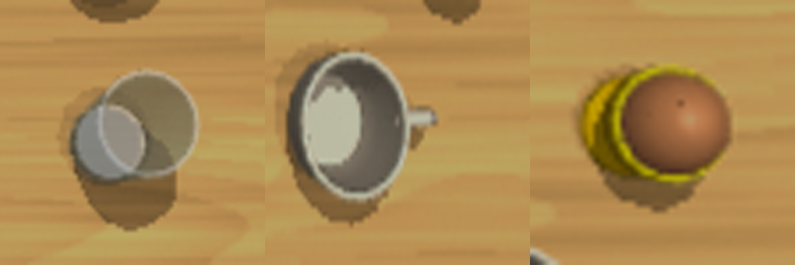

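Fits are clean. The tray yaw is about -5.6°. Targets in world coordinates:

| Item | x | y |
|---|---|---|
| Cup (on saucer) | 0.502 | 0.126 |
| Yoghurt | 0.595 | -0.0985 |
| Glass | 0.609 | 0.115 |
| Jam | 0.602 | 0.0085 |
| Egg cup | 0.490 | 0.0245 |

First I turn the tool so the fingers close along world x, then go to the cup.

move_arm(
  jaw=[8.5, 8.5, 8.5, 8.5, 8.5, 8.5, 8.5, 8.5, 8.5, 8.5, 8.5, 8.5],
  dp=[
    [0, 0, 0],
    [0, 0, 0],
    [0, 0, 0],
    [0, 0, 0],
    [0, 0, 0],
    [0, 0, 0],
    [0, 0, 0],
    [0, 0, 0],
    [0, 0, 0],
    [0, 0, 0],
    [0, 0, 0],
    [0, 0, 0],
  ],
  turn=[
    [0, 0, 0.115],
    [0, 0, 0.115],
    [0, 0, 0.115],
    [0, 0, 0.115],
    [0, 0, 0.115],
    [0, 0, 0.115],
    [0, 0, 0.115],
    [0, 0, 0.115],
    [0, 0, 0.115],
    [0, 0, 0.115],
    [0, 0, 0.114],
    [0, 0, 0],
  ],
  force=30,
)

```text
time_s: 2.2
position: [0.1666, 0.5241, 0.2313]
tool_rot: [[0.005, 1.0, 0.0], [1.0, -0.005, -0.0], [-0.0, 0.0, -1.0]]
ft_force: [-0.7, -0.8, -1.1]
grip_width: 0.085
gripper_force: 0.0
```

move_arm(
  jaw=[8.5, 8.5, 8.5, 8.5, 8.5, 8.5, 8.5, 8.5, 8.5, 8.5, 8.5, 8.5],
  dp=[
    [-3, 2.6, 0],
    [-3, 2.6, 0],
    [-3, 2.6, 0],
    [-3, 2.6, 0],
    [-3, 2.6, 0],
    [-3, 2.6, 0],
    [-3, 2.6, 0],
    [-3, 2.6, 0],
    [-3, 2.6, 0],
    [-3, 2.6, 0],
    [-3.5, 0, 0],
    [-3.5, 0, 0],
  ],
  turn=[
    [0, 0, 0],
    [0, 0, 0],
    [0, 0, 0],
    [0, 0, 0],
    [0, 0, 0],
    [0, 0, 0],
    [0, 0, 0],
    [0, 0, 0],
    [0, 0, 0],
    [0, 0, 0],
    [0, 0, 0],
    [0, 0, 0],
  ],
)

```text
time_s: 3.2
position: [0.427, 0.1521, 0.231]
tool_rot: [[-0.003, 1.0, -0.0], [1.0, 0.003, -0.0], [-0.0, -0.0, -1.0]]
ft_force: [1.5, 0.3, -0.7]
grip_width: 0.0847
gripper_force: 0.0
```

move_arm(
  jaw=[8.5, 8.5, 8.5, 8.5, 8.5, 8.5, 8.5, 8.5, 8.5, 8.5, 8.5, 8.5],
  dp=[
    [-4, 0, 0.5],
    [-4, 0, 0.5],
    [-4, 0, 0.5],
    [-4, 0, 0.5],
    [-4, -0.5, 0.5],
    [-4, -1, 0.5],
    [-4, -1, 0.5],
    [-4, -1, 0.5],
    [-4, -1, 0.5],
    [-4, -1, 0.5],
    [-3, -1, 0],
    [0, 0, 0],
  ],
  turn=[
    [0, 0, 0],
    [0, 0, 0],
    [0, 0, 0],
    [0, 0, 0],
    [0, 0, 0],
    [0, 0, 0],
    [0, 0, 0],
    [0, 0, 0],
    [0, 0, 0],
    [0, 0, 0],
    [0, 0, 0],
    [0, 0, 0],
  ],
)

```text
time_s: 4.2
position: [0.3595, -0.281, 0.181]
tool_rot: [[0.002, 1.0, -0.0], [1.0, -0.002, -0.002], [-0.002, -0.0, -1.0]]
ft_force: [-0.5, 0.2, -0.4]
grip_width: 0.0852
gripper_force: 0.0
```

```bash
python3 - <<'E'
from h import *
s,im,d=grab("wrist"); cv2.imwrite("pics/w1.png",im[:,:,::-1]); P=cloud("wrist",d,s)
print(s["position"])
for o in cams.outline_of("wrist","cup")[:1]:
    m=o["mask"]; q=P[m&(d>0)]; print(o["p"],q.min(0),q.max(0)); t=q[(q[:,2]>.055)&(q[:,2]<.066)]; print(t.min(0),t.max(0),fitc(t[:,:2]))
s,im,d=grab("top"); P=cloud("top",d)
for o in cams.mark_of("wrist","cup")[:1]: print(onplane("wrist",np.array(o["location"])*[640,480],0,s))
for o in cams.outline_of("top","cup")[:1]:
    q=P[o["mask"]&(d>0)]; t=q[(q[:,2]>.055)&(q[:,2]<.066)]; print(t.min(0),t.max(0))
print(onplane("top",[484.9,310.9],.06))
E
```

```text
[ 0.35949206 -0.2809722   0.18103674]
0.59 [ 0.32432276 -0.36654545 -0.00121246] [ 0.39161192 -0.27898745  0.06330601]
[ 0.32432276 -0.34415034  0.05502698] [ 0.38876575 -0.27898745  0.06330601] (array([ 0.35669483, -0.3108464 ]), np.float64(0.03065343647792117))
[[ 0.35562093 -0.30809723  0.        ]]
[ 0.33319527 -0.32731251  0.05538166] [ 0.38815247 -0.27824473  0.0643158 ]
[[ 0.35657825 -0.31084426  0.06      ]]
```

View pics/w1.png

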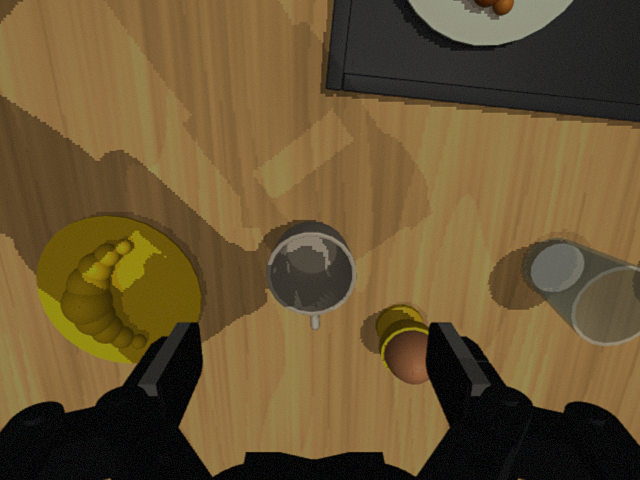

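The wrist view shows the cup at (312,270) with its handle toward -y. It agrees with the top camera to within 1 mm, so I descend and grasp.

move_arm(
  jaw=[8.5, 8.5, 8.5, 8.5, 8.5, 8.5, 8.5, 8.5, 8.5],
  dp=[
    [-1.5, -0.15, 0],
    [-1.5, -0.15, 0],
    [0, 0, 0],
    [0, 0, 3],
    [0, 0, 4],
    [0, 0, 4],
    [0, 0, 3],
    [0, 0, 2],
    [0, 0, 0],
  ],
  turn=[
    [0, 0, 0],
    [0, 0, 0],
    [0, 0, 0],
    [0, 0, 0],
    [0, 0, 0],
    [0, 0, 0],
    [0, 0, 0],
    [0, 0, 0],
    [0, 0, 0],
  ],
)

```text
time_s: 5.2
position: [0.3567, -0.3048, 0.0181]
tool_rot: [[0.001, 1.0, -0.004], [1.0, -0.001, 0.006], [0.006, -0.004, -1.0]]
ft_force: [0.2, 0.7, -1.0]
grip_width: 0.0848
gripper_force: 0.0
```

move_arm(
  jaw=[5.5, 5.5, 5.5, 5.5, 5.5, 5.5, 5.5, 5.5],
  dp=[
    [0, 0, 0],
    [0, 0, 0],
    [0, 0, 0],
    [0, 0, 0],
    [0, 0, 0],
    [0, 0, 0],
    [0, 0, 0],
    [0, 0, 0],
  ],
  turn=[
    [0, 0, 0],
    [0, 0, 0],
    [0, 0, 0],
    [0, 0, 0],
    [0, 0, 0],
    [0, 0, 0],
    [0, 0, 0],
    [0, 0, 0],
  ],
  force=30,
)

```text
time_s: 5.87
position: [0.3583, -0.3068, 0.0227]
tool_rot: [[0.001, 1.0, 0.002], [1.0, -0.001, -0.003], [-0.003, 0.002, -1.0]]
ft_force: [-1.6, 0.1, 9.1]
grip_width: 0.0633
gripper_force: 33.5
```

move_arm(
  jaw=[5.5, 5.5, 5.5, 5.5, 5.5, 5.5],
  dp=[
    [0, 0, -1],
    [0, 0, -3],
    [0, 0, -3],
    [0, 0, -3],
    [0, 0, -2],
    [0, 0, 0],
  ],
  turn=[
    [0, 0, 0],
    [0, 0, 0],
    [0, 0, 0],
    [0, 0, 0],
    [0, 0, 0],
    [0, 0, 0],
  ],
)

```text
time_s: 6.37
position: [0.3589, -0.3074, 0.1456]
tool_rot: [[0.001, 1.0, 0.005], [1.0, -0.001, -0.007], [-0.007, 0.005, -1.0]]
ft_force: [-0.4, 0.5, -1.3]
grip_width: 0.0634
gripper_force: 33.9
```

move_arm(
  jaw=[5.5, 5.5, 5.5, 5.5, 5.5, 5.5, 5.5, 5.5, 5.5, 5.5, 5.5, 5.5],
  dp=[
    [2, 0.7, 0],
    [4, 1.3, 0],
    [4, 1.3, 0],
    [4, 1.3, 0],
    [4, 1.3, 0],
    [4, 1.3, 0],
    [4, 1.3, 0],
    [4, 1.3, 0],
    [4, 1.3, 0],
    [4, 1.3, 0],
    [3.7, 1.3, 0],
    [2, 0.6, 0],
  ],
  turn=[
    [0, 0, 0],
    [0, 0, 0],
    [0, 0, 0],
    [0, 0, 0],
    [0, 0, 0],
    [0, 0, 0],
    [0, 0, 0],
    [0, 0, 0],
    [0, 0, 0],
    [0, 0, 0],
    [0, 0, 0],
    [0, 0, 0],
  ],
)

```text
time_s: 7.37
position: [0.5004, 0.1311, 0.1406]
tool_rot: [[-0.002, 1.0, -0.0], [1.0, 0.002, 0.001], [0.001, -0.0, -1.0]]
ft_force: [-1.2, -0.8, -1.4]
grip_width: 0.0634
gripper_force: 33.9
```

move_arm(
  jaw=[5.5, 5.5, 5.5, 5.5],
  dp=[
    [0, 0, 2],
    [0, 0, 2],
    [0, 0, 0],
    [0, 0, 0],
  ],
  turn=[
    [0, 0, 0],
    [0, 0, 0],
    [0, 0, 0],
    [0, 0, 0],
  ],
)

```text
time_s: 7.7
position: [0.4995, 0.1274, 0.1006]
tool_rot: [[0.001, 1.0, -0.003], [1.0, -0.001, -0.0], [-0.0, -0.003, -1.0]]
ft_force: [0.2, 0.2, -0.9]
grip_width: 0.0636
gripper_force: 33.9
```

```bash
python3 - <<'E'
from h import *
s,im,d=grab("wrist"); cv2.imwrite("pics/w2.png",im[:,:,::-1]); P=cloud("wrist",d,s); print(s["position"],s["grip_width"])
m=(P[:,:,2]>.13)&(P[:,:,2]<.152)&(d>0)&(abs(P[:,:,0]-.5)<.04)&(P[:,:,1]<.18)&(P[:,:,1]>.08)
q=P[m]; print(len(q),q.min(0),q.max(0)); 
for n in("cup","saucer"):
  for o in cams.outline_of("wrist",n)[:1]:
    q=P[o["mask"]&(d>0)]; print(n,o["p"],q.min(0),q.max(0),o["box"])
E
```

```text
[0.49945103 0.12741553 0.100578  ] 0.0636102033480004
12818 [0.46006567 0.09209853 0.13000067] [0.53998362 0.15591525 0.15199542]
cup 0.86 [ 0.42630519 -0.03858879  0.00459126] [0.56683923 0.15591525 0.17618544] [0.4873, 0.7531, 0.3122, 0.4104]
saucer 0.66 [0.43894084 0.08145393 0.00431919] [0.56452408 0.18510425 0.10644898] [0.5001, 0.493, 0.3111, 0.329]
```

View pics/w2.png

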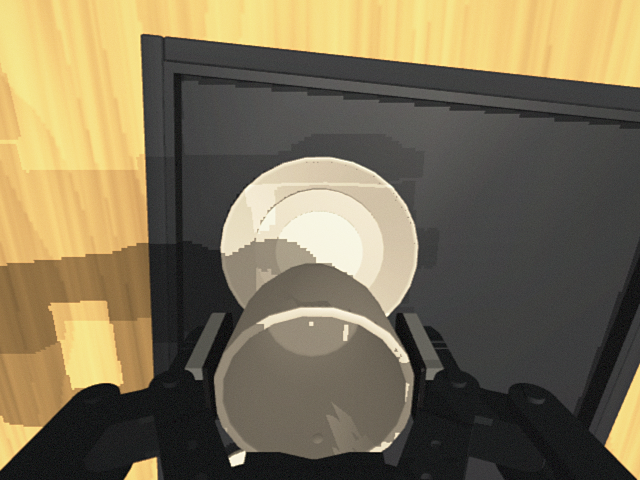

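The wrist view shows the cup held upright at (313,390), centred between the fingers and 4.5 mm toward -y from the TCP. I correct for that and lower.

move_arm(
  jaw=[5.5, 5.5, 5.5, 5.5, 5.5, 5.5, 5.5, 5.5, 5.5],
  dp=[
    [0.3, 0.2, 0],
    [0, 0, 1],
    [0, 0, 2],
    [0, 0, 2],
    [0, 0, 1],
    [0, 0, 0.3],
    [0, 0, 0],
    [0, 0, 0],
    [0, 0, 0],
  ],
  turn=[
    [0, 0, 0],
    [0, 0, 0],
    [0, 0, 0],
    [0, 0, 0],
    [0, 0, 0],
    [0, 0, 0],
    [0, 0, 0],
    [0, 0, 0],
    [0, 0, 0],
  ],
)

```text
time_s: 8.6
position: [0.5028, 0.1305, 0.0394]
tool_rot: [[0.001, 1.0, 0.002], [1.0, -0.001, 0.0], [0.0, 0.002, -1.0]]
ft_force: [-1.3, -0.4, -0.6]
grip_width: 0.0633
gripper_force: 33.9
```

move_arm(
  jaw=[5.5, 5.5, 5.5, 5.5, 5.5],
  dp=[
    [0, -0.05, 0.15],
    [0, 0, 0.15],
    [0, 0, 0.1],
    [0, 0, 0],
    [0, 0, 0],
  ],
  turn=[
    [0, 0, 0],
    [0, 0, 0],
    [0, 0, 0],
    [0, 0, 0],
    [0, 0, 0],
  ],
)

```text
time_s: 9.02
position: [0.5016, 0.1304, 0.0343]
tool_rot: [[0.001, 1.0, -0.0], [1.0, -0.001, -0.0], [-0.0, -0.0, -1.0]]
ft_force: [-0.3, -0.5, -1.8]
grip_width: 0.0633
gripper_force: 33.9
```

move_arm(
  jaw=[5.5, 5.5, 5.5, 5.5],
  dp=[
    [0, 0, 0.1],
    [0, 0, 0],
    [0, 0, 0],
    [0, 0, 0],
  ],
  turn=[
    [0, 0, 0],
    [0, 0, 0],
    [0, 0, 0],
    [0, 0, 0],
  ],
)

```text
time_s: 9.35
position: [0.5018, 0.1305, 0.0338]
tool_rot: [[0.001, 1.0, 0.001], [1.0, -0.001, 0.0], [0.0, 0.001, -1.0]]
ft_force: [-2.8, 1.2, 6.4]
grip_width: 0.063
gripper_force: 34.4
```

Contact, with 6.4 N upward. I release, retreat and check from the top camera.

move_arm(
  jaw=[6.6, 7, 7.5, 8, 8.5, 8.5, 8.5, 8.5],
  dp=[
    [0, 0, 0],
    [0, 0, 0],
    [0, 0, 0],
    [0, 0, 0],
    [0, 0, 0],
    [0, 0, 0],
    [0, 0, 0],
    [0, 0, 0],
  ],
  turn=[
    [0, 0, 0],
    [0, 0, 0],
    [0, 0, 0],
    [0, 0, 0],
    [0, 0, 0],
    [0, 0, 0],
    [0, 0, 0],
    [0, 0, 0],
  ],
)

```text
time_s: 10.02
position: [0.5016, 0.1304, 0.0333]
tool_rot: [[0.001, 1.0, 0.0], [1.0, -0.001, 0.0], [0.0, 0.0, -1.0]]
ft_force: [-0.3, -0.0, 0.1]
grip_width: 0.0854
gripper_force: 0.0
```

move_arm(
  jaw=[8.5, 8.5, 8.5, 8.5, 8.5, 8.5, 8.5],
  dp=[
    [0, 0, -1],
    [0, 0, -2],
    [0, 0, -3],
    [0, 0, -3],
    [0, 0, -3],
    [0, 0, -2],
    [0, 0, 0],
  ],
  turn=[
    [0, 0, 0],
    [0, 0, 0],
    [0, 0, 0],
    [0, 0, 0],
    [0, 0, 0],
    [0, 0, 0],
    [0, 0, 0],
  ],
)

```text
time_s: 10.6
position: [0.5032, 0.1306, 0.1783]
tool_rot: [[0.001, 1.0, 0.009], [1.0, -0.001, 0.0], [0.0, 0.009, -1.0]]
ft_force: [0.3, 0.4, 0.8]
grip_width: 0.085
gripper_force: 0.0
```

move_arm(
  jaw=[8.5, 8.5, 8.5, 8.5, 8.5, 8.5, 8.5, 8.5, 8.5, 8.5, 8.5, 8.5],
  dp=[
    [0, 0, 0],
    [0, 0, 0],
    [0, 0, 0],
    [0, 0, 0],
    [0, 0, 0],
    [0, 0, 0],
    [0, 0, 0],
    [0, 0, 0],
    [0, 0, 0],
    [0, 0, 0],
    [0, 0, 0],
    [0, 0, 0],
  ],
  turn=[
    [0, 0, -0.12],
    [0, 0, -0.121],
    [0, 0, -0.121],
    [0, 0, -0.121],
    [0, 0, -0.121],
    [0, 0, -0.121],
    [0, 0, -0.121],
    [0, 0, -0.121],
    [0, 0, -0.121],
    [0, 0, -0.121],
    [0, 0, -0.121],
    [0, 0, -0.121],
  ],
)

```text
time_s: 11.6
position: [0.5013, 0.1304, 0.1732]
tool_rot: [[-0.993, 0.115, -0.001], [0.115, 0.993, -0.0], [0.001, -0.0, -1.0]]
ft_force: [0.5, 0.0, 0.3]
grip_width: 0.0852
gripper_force: 0.0
```

move_arm(
  jaw=[8.5, 8.5, 8.5, 8.5, 8.5, 8.5, 8.5, 8.5, 8.5, 8.5],
  dp=[
    [0, 0, 0],
    [2, 2, 0],
    [3, 3.5, 0],
    [3, 3.5, 0],
    [3, 3, 0],
    [2, 2.5, 0],
    [2, 2, 0],
    [0.9, 1.5, 0],
    [0, 0, 0],
    [0, 0, 0],
  ],
  turn=[
    [0, 0, -0.121],
    [0, 0, 0],
    [0, 0, 0],
    [0, 0, 0],
    [0, 0, 0],
    [0, 0, 0],
    [0, 0, 0],
    [0, 0, 0],
    [0, 0, 0],
    [0, 0, 0],
  ],
)

```text
time_s: 12.43
position: [0.3485, 0.3034, 0.1733]
tool_rot: [[-1.0, -0.002, -0.0], [-0.002, 1.0, -0.0], [0.0, -0.0, -1.0]]
ft_force: [0.3, 1.0, 0.2]
grip_width: 0.085
gripper_force: 0.0
```

```bash
python3 - <<'E'
from h import *
s,im,d=grab("top"); P=cloud("top",d); print(s["position"],s["tool_rot"].round(3).tolist(),"\n",dishes(im))
cv2.imwrite("pics/t2.png",im[:,:,::-1])
for o in cams.outline_of("top","cup")[:1]:
    q=P[o["mask"]&(d>0)]; t=q[(q[:,2]>.064)&(q[:,2]<.078)]; print(o["p"],np.array(o["box"])*[640,480,640,480],t.min(0),t.max(0),fitc(t[:,:2]))
E
```

```text
[0.34845467 0.30337837 0.1733327 ] [[-1.0, -0.002, -0.0], [-0.002, 1.0, -0.0], [0.0, -0.0, -1.0]] 
 ((array([ 0.47753346, -0.08681411]), np.float64(0.07056061767328145), np.float64(0.0003188820122927649)), (array([0.50170894, 0.12609495]), np.float64(0.060136027422355263), np.float64(0.0002883978103843691)))
0.71 [287.168 245.472  40.128  30.288] [0.46863939 0.08189819 0.06413838] [0.53190177 0.15756324 0.07507518] (array([0.50011647, 0.12500595]), np.float64(0.030706493940167737))
```

View pics/t2.png

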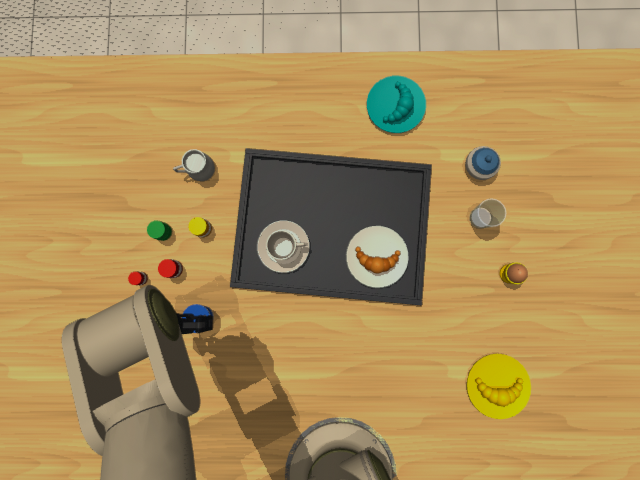

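The cup stands in the saucer, centred to within about 1.5 mm, and the dishes have not moved. Next is the yoghurt, with the fingers closing along y.

move_arm(
  jaw=[8.5, 8.5, 8.5, 8.5, 8.5, 8.5, 8.5, 8.5, 8.5, 8.5],
  dp=[
    [0.58, 0.66, 0],
    [0, 0, 2],
    [0, 0, 4],
    [0, 0, 4],
    [0, 0, 3],
    [0, 0, 2],
    [0, 0, 1],
    [0, 0, 0.3],
    [0, 0, 0],
    [0, 0, 0],
  ],
  turn=[
    [0, 0, 0],
    [0, 0, 0],
    [0, 0, 0],
    [0, 0, 0],
    [0, 0, 0],
    [0, 0, 0],
    [0, 0, 0],
    [0, 0, 0],
    [0, 0, 0],
    [0, 0, 0],
  ],
)

```text
time_s: 13.37
position: [0.3436, 0.3098, 0.0109]
tool_rot: [[-1.0, 0.0, 0.001], [0.0, 1.0, 0.0], [-0.001, 0.0, -1.0]]
ft_force: [0.1, 0.6, 0.6]
grip_width: 0.0851
gripper_force: 0.0
```

move_arm(
  jaw=[5, 5, 5, 5, 5, 5, 5, 5, 5],
  dp=[
    [0, 0, 0],
    [0, 0, 0],
    [0, 0, 0],
    [0, 0, 0],
    [0, 0, 0],
    [0, 0, 0],
    [0, 0, 0],
    [0, 0, 0],
    [0, 0, 0],
  ],
  turn=[
    [0, 0, 0],
    [0, 0, 0],
    [0, 0, 0],
    [0, 0, 0],
    [0, 0, 0],
    [0, 0, 0],
    [0, 0, 0],
    [0, 0, 0],
    [0, 0, 0],
  ],
)

```text
time_s: 14.12
position: [0.3437, 0.31, 0.0115]
tool_rot: [[-1.0, -0.0, 0.002], [-0.0, 1.0, 0.001], [-0.002, 0.001, -1.0]]
ft_force: [-0.7, -0.1, 8.9]
grip_width: 0.0593
gripper_force: 30.3
```

move_arm(
  jaw=[5, 5, 5, 5, 5, 5, 5],
  dp=[
    [0, 0, -1],
    [0, 0, -2],
    [0, 0, -3],
    [0, 0, -3],
    [0, 0, -3],
    [0, 0, -1],
    [0, 0, 0],
  ],
  turn=[
    [0, 0, 0],
    [0, 0, 0],
    [0, 0, 0],
    [0, 0, 0],
    [0, 0, 0],
    [0, 0, 0],
    [0, 0, 0],
  ],
)

```text
time_s: 14.7
position: [0.344, 0.3103, 0.1431]
tool_rot: [[-1.0, -0.0, 0.005], [-0.0, 1.0, 0.003], [-0.005, 0.003, -1.0]]
ft_force: [-0.5, 0.1, -1.4]
grip_width: 0.0596
gripper_force: 33.1
```

move_arm(
  jaw=[5, 5, 5, 5, 5, 5, 5, 5, 5, 5, 5, 5],
  dp=[
    [-1, -1.7, 0],
    [-2.2, -3.5, 0],
    [-2.2, -3.5, 0],
    [-2.2, -3.5, 0],
    [-2.2, -3.5, 0],
    [-2.2, -3.5, 0],
    [-2.2, -3.5, 0],
    [-2.2, -3.5, 0],
    [-2.2, -3.5, 0],
    [-2.2, -3.5, 0],
    [-2.2, -3.5, 0],
    [-1.4, -2.9, 0],
  ],
  turn=[
    [0, 0, 0],
    [0, 0, 0],
    [0, 0, 0],
    [0, 0, 0],
    [0, 0, 0],
    [0, 0, 0],
    [0, 0, 0],
    [0, 0, 0],
    [0, 0, 0],
    [0, 0, 0],
    [0, 0, 0],
    [0, 0, 0],
  ],
)

```text
time_s: 15.7
position: [0.5881, -0.0889, 0.1388]
tool_rot: [[-1.0, 0.001, -0.001], [0.001, 1.0, 0.0], [0.001, 0.0, -1.0]]
ft_force: [0.8, 0.5, -1.6]
grip_width: 0.0594
gripper_force: 33.1
```

move_arm(
  jaw=[5, 5, 5, 5, 5, 5, 5, 5],
  dp=[
    [-0.7, -1.2, 0],
    [0, 0, 2],
    [0, 0, 3],
    [0, 0, 3],
    [0, 0, 2],
    [0, 0, 0.5],
    [0, 0, 0],
    [0, 0, 0],
  ],
  turn=[
    [0, 0, 0],
    [0, 0, 0],
    [0, 0, 0],
    [0, 0, 0],
    [0, 0, 0],
    [0, 0, 0],
    [0, 0, 0],
    [0, 0, 0],
  ],
)

```text
time_s: 16.37
position: [0.5945, -0.0983, 0.0358]
tool_rot: [[-1.0, -0.0, 0.0], [-0.0, 1.0, -0.0], [-0.0, -0.0, -1.0]]
ft_force: [0.2, 0.0, -1.0]
grip_width: 0.0594
gripper_force: 33.1
```

```bash
python3 - <<'E'
from h import *
s,im,d=grab("wrist"); cv2.imwrite("pics/w3.png",im[:,:,::-1]); print(s["position"],s["tool_rot"].round(3).tolist())
hsv=cv2.cvtColor(im,cv2.COLOR_RGB2HSV); m=cv2.inRange(hsv,(100,150,60),(125,255,255))
c=max(cv2.findContours(m,0,1)[0],key=cv2.contourArea); print(cv2.boundingRect(c))
P=cloud("wrist",d,s); k=np.zeros_like(m); cv2.drawContours(k,[c],-1,1,-1); q=P[(k>0)&(d>0)]; q=q[q[:,2]>np.median(q[:,2])-.004]; print(q.min(0),q.max(0))
A=np.c_[q[:,:2],np.ones(len(q))]; print("plane",np.linalg.lstsq(A,q[:,2],rcond=None)[0])
E
```

```text
[ 0.59445235 -0.09827432  0.03576843] [[-1.0, -0.0, 0.0], [-0.0, 1.0, -0.0], [-0.0, -0.0, -1.0]]
(211, 316, 207, 148)
[ 0.563105   -0.12885025  0.08007581] [ 0.61566184 -0.06729339  0.1159811 ]
plane [-0.0066882   0.01297934  0.08924446]
```

move_arm(
  jaw=[5, 5, 5, 5, 5, 5, 5],
  dp=[
    [-0.14, 0, 0.8],
    [0, 0, 0.5],
    [0, 0, 0.3],
    [0, 0, 0.2],
    [0, 0, 0.1],
    [0, 0, 0],
    [0, 0, 0],
  ],
  turn=[
    [0, 0, 0],
    [0, 0, 0],
    [0, 0, 0],
    [0, 0, 0],
    [0, 0, 0],
    [0, 0, 0],
    [0, 0, 0],
  ],
)

```text
time_s: 17.0
position: [0.5958, -0.0981, 0.0168]
tool_rot: [[-1.0, -0.0, 0.001], [-0.0, 1.0, -0.0], [-0.001, -0.0, -1.0]]
ft_force: [-0.5, 1.4, 3.1]
grip_width: 0.0595
gripper_force: 32.5
```

move_arm(
  jaw=[5, 5, 5, 5],
  dp=[
    [0, 0, 0.1],
    [0, 0, 0],
    [0, 0, 0],
    [0, 0, 0],
  ],
  turn=[
    [0, 0, 0],
    [0, 0, 0],
    [0, 0, 0],
    [0, 0, 0],
  ],
)

```text
time_s: 17.33
position: [0.596, -0.0982, 0.0166]
tool_rot: [[-1.0, -0.0, 0.002], [-0.0, 1.0, -0.0], [-0.002, -0.0, -1.0]]
ft_force: [-3.5, 2.1, 10.8]
grip_width: 0.0594
gripper_force: 31.2
```

move_arm(
  jaw=[6.2, 6.5, 7, 7.5, 8, 8.5, 8.5, 8.5],
  dp=[
    [0, 0, 0],
    [0, 0, 0],
    [0, 0, 0],
    [0, 0, 0],
    [0, 0, 0],
    [0, 0, 0],
    [0, 0, 0],
    [0, 0, 0],
  ],
  turn=[
    [0, 0, 0],
    [0, 0, 0],
    [0, 0, 0],
    [0, 0, 0],
    [0, 0, 0],
    [0, 0, 0],
    [0, 0, 0],
    [0, 0, 0],
  ],
)

```text
time_s: 18.0
position: [0.5956, -0.0982, 0.0153]
tool_rot: [[-1.0, -0.0, -0.0], [-0.0, 1.0, -0.0], [0.0, -0.0, -1.0]]
ft_force: [0.4, -0.2, -0.2]
grip_width: 0.0848
gripper_force: 0.0
```

move_arm(
  jaw=[8.5, 8.5, 8.5, 8.5, 8.5, 8.5, 8.5],
  dp=[
    [0, 0, -1],
    [0, 0, -2],
    [0, 0, -3.5],
    [0, 0, -3.5],
    [0, 0, -3],
    [0, 0, -2],
    [0, 0, 0],
  ],
  turn=[
    [0, 0, 0],
    [0, 0, 0],
    [0, 0, 0],
    [0, 0, 0],
    [0, 0, 0],
    [0, 0, 0],
    [0, 0, 0],
  ],
)

```text
time_s: 18.58
position: [0.5972, -0.0987, 0.1711]
tool_rot: [[-1.0, -0.0, 0.009], [-0.0, 1.0, -0.003], [-0.009, -0.003, -1.0]]
ft_force: [0.3, -0.5, -0.4]
grip_width: 0.0848
gripper_force: 0.0
```

move_arm(
  jaw=[8.5, 8.5, 8.5, 8.5, 8.5, 8.5, 8.5, 8.5, 8.5, 8.5],
  dp=[
    [0.2, -1.5, 0],
    [0.4, -3, 0],
    [0.4, -3.5, 0],
    [0.4, -3.5, 0],
    [0.4, -3.5, 0],
    [0.4, -3, 0],
    [0.4, -2.5, 0],
    [0.4, -2.4, 0],
    [0, 0, 0],
    [0, 0, 0],
  ],
  turn=[
    [0, 0, 0],
    [0, 0, 0],
    [0, 0, 0],
    [0, 0, 0],
    [0, 0, 0],
    [0, 0, 0],
    [0, 0, 0],
    [0, 0, 0],
    [0, 0, 0],
    [0, 0, 0],
  ],
)

```text
time_s: 19.42
position: [0.5646, -0.3285, 0.164]
tool_rot: [[-1.0, 0.002, -0.002], [0.002, 1.0, 0.002], [0.002, 0.002, -1.0]]
ft_force: [0.1, 0.1, 0.1]
grip_width: 0.0849
gripper_force: 0.0
```

```bash
python3 - <<'E'
from h import *
s,im,d=grab("wrist"); cv2.imwrite("pics/w4.png",im[:,:,::-1]); print(s["position"],s["tool_rot"].round(3).tolist())
P=cloud("wrist",d,s)
for o in cams.outline_of("wrist","glass")[:2]:
    m=o["mask"]; q=P[m&(d>0)]; q=q[(q[:,2]>.073)&(q[:,2]<.086)]; print(o["p"],np.array(o["box"])*[640,480,640,480],len(q),q.min(0),q.max(0),fitc(q[:,:2]) if len(q)>5 else "")
for o in cams.mark_of("wrist","glass")[:1]: print(o["p"],onplane("wrist",np.array(o["location"])*[640,480],0,s))
E
```

```text
[ 0.56455027 -0.32854291  0.16398989] [[-1.0, 0.002, -0.002], [0.002, 1.0, 0.002], [0.002, 0.002, -1.0]]
0.81 [315.584 249.024 103.808 108.384] 2137 [ 0.53582407 -0.3578223   0.07301546] [ 0.59741199 -0.29674211  0.08329577] (array([ 0.56572018, -0.32738962]), np.float64(0.02882722809334042))
0.94 [[ 0.5679314  -0.32757597  0.        ]]
```

View pics/w4.png

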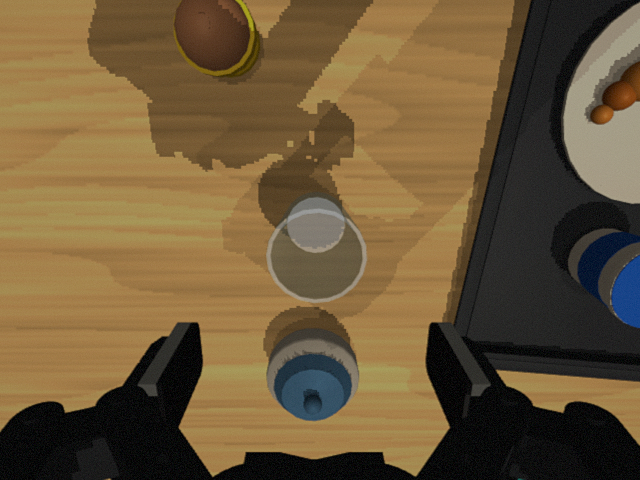

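The wrist view shows the glass rim at (316,255), with the sugar pot clear at (312,385). Now the glass grasp.

move_arm(
  jaw=[8.5, 8.5, 8.5, 8.5, 8.5, 8.5, 8.5, 8.5, 8.5],
  dp=[
    [-0.18, 0.12, 0],
    [0, 0, 2],
    [0, 0, 3.5],
    [0, 0, 3.5],
    [0, 0, 3],
    [0, 0, 1.5],
    [0, 0, 0.3],
    [0, 0, 0],
    [0, 0, 0],
  ],
  turn=[
    [0, 0, 0],
    [0, 0, 0],
    [0, 0, 0],
    [0, 0, 0],
    [0, 0, 0],
    [0, 0, 0],
    [0, 0, 0],
    [0, 0, 0],
    [0, 0, 0],
  ],
)

```text
time_s: 20.32
position: [0.5683, -0.326, 0.0287]
tool_rot: [[-1.0, -0.001, 0.002], [-0.001, 1.0, -0.001], [-0.002, -0.001, -1.0]]
ft_force: [-0.2, 0.1, 0.8]
grip_width: 0.0849
gripper_force: 0.0
```

move_arm(
  jaw=[5, 5, 5, 5, 5, 5, 5, 5, 5],
  dp=[
    [0, 0, 0],
    [0, 0, 0],
    [0, 0, 0],
    [0, 0, 0],
    [0, 0, 0],
    [0, 0, 0],
    [0, 0, 0],
    [0, 0, 0],
    [0, 0, 0],
  ],
  turn=[
    [0, 0, 0],
    [0, 0, 0],
    [0, 0, 0],
    [0, 0, 0],
    [0, 0, 0],
    [0, 0, 0],
    [0, 0, 0],
    [0, 0, 0],
    [0, 0, 0],
  ],
)

```text
time_s: 21.07
position: [0.5681, -0.3264, 0.0292]
tool_rot: [[-1.0, -0.0, 0.003], [-0.0, 1.0, -0.002], [-0.003, -0.002, -1.0]]
ft_force: [-0.7, 1.0, 6.9]
grip_width: 0.0599
gripper_force: 30.8
```

move_arm(
  jaw=[5, 5, 5, 5, 5, 5, 5, 5],
  dp=[
    [0, 0, -1],
    [0, 0, -2],
    [0, 0, -3],
    [0, 0, -3],
    [0, 0, -3],
    [0, 0, -1.5],
    [0, 0, 0],
    [0, 0, 0],
  ],
  turn=[
    [0, 0, 0],
    [0, 0, 0],
    [0, 0, 0],
    [0, 0, 0],
    [0, 0, 0],
    [0, 0, 0],
    [0, 0, 0],
    [0, 0, 0],
  ],
)

```text
time_s: 21.73
position: [0.5673, -0.326, 0.1629]
tool_rot: [[-1.0, -0.0, 0.001], [-0.0, 1.0, -0.001], [-0.001, -0.001, -1.0]]
ft_force: [-0.0, 0.0, -2.8]
grip_width: 0.06
gripper_force: 32.9
```

move_arm(
  jaw=[5, 5, 5, 5, 5, 5, 5, 5, 5, 5, 5, 5],
  dp=[
    [-0.2, 2, 0],
    [-0.36, 4, 0],
    [-0.36, 4, 0],
    [-0.36, 4, 0],
    [-0.36, 4, 0],
    [-0.36, 4, 0],
    [-0.36, 4, 0],
    [-0.36, 4, 0],
    [-0.36, 4, 0],
    [-0.36, 4, 0],
    [-0.36, 4, 0],
    [-0.4, 1.5, 0],
  ],
  turn=[
    [0, 0, 0],
    [0, 0, 0],
    [0, 0, 0],
    [0, 0, 0],
    [0, 0, 0],
    [0, 0, 0],
    [0, 0, 0],
    [0, 0, 0],
    [0, 0, 0],
    [0, 0, 0],
    [0, 0, 0],
    [0, 0, 0],
  ],
)

```text
time_s: 22.73
position: [0.6079, 0.1139, 0.1604]
tool_rot: [[-1.0, -0.004, -0.004], [-0.004, 1.0, 0.001], [0.004, 0.001, -1.0]]
ft_force: [-0.0, -0.1, -1.9]
grip_width: 0.0599
gripper_force: 33.0
```

move_arm(
  jaw=[5, 5, 5, 5, 5, 5, 5, 5],
  dp=[
    [-0.14, 0.6, 0],
    [0, 0, 2],
    [0, 0, 3],
    [0, 0, 3],
    [0, 0, 2],
    [0, 0, 1],
    [0, 0, 0],
    [0, 0, 0],
  ],
  turn=[
    [0, 0, 0],
    [0, 0, 0],
    [0, 0, 0],
    [0, 0, 0],
    [0, 0, 0],
    [0, 0, 0],
    [0, 0, 0],
    [0, 0, 0],
  ],
)

```text
time_s: 23.4
position: [0.611, 0.1142, 0.0525]
tool_rot: [[-1.0, 0.001, -0.0], [0.001, 1.0, -0.0], [0.0, -0.0, -1.0]]
ft_force: [0.2, -0.2, -1.6]
grip_width: 0.06
gripper_force: 33.1
```

```bash
python3 - <<'E'
from h import *
s,im,d=grab("wrist"); cv2.imwrite("pics/w5.png",im[:,:,::-1]); print(s["position"],s["tool_rot"].round(3).tolist())
P=cloud("wrist",d,s); z=s["position"][2]+.051
for o in cams.outline_of("wrist","glass")[:2]:
    q=P[o["mask"]&(d>0)]; q=q[(abs(q[:,2]-z)<.006)]; print(o["p"],np.array(o["box"])*[640,480,640,480],len(q),q.min(0),q.max(0),fitc(q[:,:2]) if len(q)>5 else "")
E
```

```text
[0.6109798  0.1142248  0.05247001] [[-1.0, 0.001, -0.0], [0.001, 1.0, -0.0], [0.0, -0.0, -1.0]]
0.87 [315.136 355.2   210.112 219.6  ] 6338 [0.57801974 0.08448856 0.09747283] [0.63016192 0.14416964 0.10638178] (array([0.60771034, 0.11406112]), np.float64(0.028420252897430862))
```

move_arm(
  jaw=[5, 5, 5, 5, 5, 5, 5],
  dp=[
    [0, 0.12, 0.8],
    [0, 0, 0.5],
    [0, 0, 0.3],
    [0, 0, 0.1],
    [0, 0, 0.1],
    [0, 0, 0],
    [0, 0, 0],
  ],
  turn=[
    [0, 0, 0],
    [0, 0, 0],
    [0, 0, 0],
    [0, 0, 0],
    [0, 0, 0],
    [0, 0, 0],
    [0, 0, 0],
  ],
)

```text
time_s: 24.08
position: [0.6108, 0.1162, 0.0345]
tool_rot: [[-1.0, -0.0, 0.0], [-0.0, 1.0, 0.0], [-0.0, 0.0, -1.0]]
ft_force: [0.7, 0.5, -1.6]
grip_width: 0.0601
gripper_force: 33.1
```

move_arm(
  jaw=[5, 5, 5, 5],
  dp=[
    [0, 0, 0.1],
    [0, 0, 0],
    [0, 0, 0],
    [0, 0, 0],
  ],
  turn=[
    [0, 0, 0],
    [0, 0, 0],
    [0, 0, 0],
    [0, 0, 0],
  ],
)

```text
time_s: 24.42
position: [0.6112, 0.1162, 0.0343]
tool_rot: [[-1.0, -0.0, 0.002], [-0.0, 1.0, -0.0], [-0.002, -0.0, -1.0]]
ft_force: [-1.3, -1.5, 6.2]
grip_width: 0.0598
gripper_force: 32.9
```

move_arm(
  jaw=[6.2, 6.5, 7, 7.5, 8, 8.5, 8.5, 8.5],
  dp=[
    [0, 0, 0],
    [0, 0, 0],
    [0, 0, 0],
    [0, 0, 0],
    [0, 0, 0],
    [0, 0, 0],
    [0, 0, 0],
    [0, 0, 0],
  ],
  turn=[
    [0, 0, 0],
    [0, 0, 0],
    [0, 0, 0],
    [0, 0, 0],
    [0, 0, 0],
    [0, 0, 0],
    [0, 0, 0],
    [0, 0, 0],
  ],
)

```text
time_s: 25.08
position: [0.6107, 0.1162, 0.0333]
tool_rot: [[-1.0, -0.0, -0.0], [-0.0, 1.0, -0.0], [0.0, -0.0, -1.0]]
ft_force: [0.1, -1.1, 0.1]
grip_width: 0.085
gripper_force: 0.0
```

move_arm(
  jaw=[8.5, 8.5, 8.5, 8.5, 8.5, 8.5, 8.5],
  dp=[
    [0, 0, -1],
    [0, 0, -2],
    [0, 0, -3.5],
    [0, 0, -3.5],
    [0, 0, -2],
    [0, 0, -1],
    [0, 0, 0],
  ],
  turn=[
    [0, 0, 0],
    [0, 0, 0],
    [0, 0, 0],
    [0, 0, 0],
    [0, 0, 0],
    [0, 0, 0],
    [0, 0, 0],
  ],
)

```text
time_s: 25.67
position: [0.6115, 0.1163, 0.166]
tool_rot: [[-1.0, -0.0, 0.005], [-0.0, 1.0, -0.0], [-0.005, -0.0, -1.0]]
ft_force: [-0.2, -0.7, -0.6]
grip_width: 0.0849
gripper_force: 0.0
```

move_arm(
  jaw=[8, 7, 6, 6, 6, 6, 6, 6, 6, 6, 6, 6],
  dp=[
    [1, 1.5, 0],
    [1.8, 3, 0],
    [1.8, 3, 0],
    [1.8, 3, 0],
    [1.8, 3, 0],
    [1.8, 3, 0],
    [1.8, 3, 0],
    [1.8, 3, 0],
    [1.8, 2.8, 0],
    [0.5, 1.1, 0],
    [0, 0, 0],
    [0, 0, 0],
  ],
  turn=[
    [0, 0, 0],
    [0, 0, 0],
    [0, 0, 0],
    [0, 0, 0],
    [0, 0, 0],
    [0, 0, 0],
    [0, 0, 0],
    [0, 0, 0],
    [0, 0, 0],
    [0, 0, 0],
    [0, 0, 0],
    [0, 0, 0],
  ],
)

```text
time_s: 26.67
position: [0.4508, 0.3802, 0.162]
tool_rot: [[-1.0, -0.002, -0.002], [-0.002, 1.0, -0.001], [0.002, -0.001, -1.0]]
ft_force: [0.4, -0.7, 0.6]
grip_width: 0.0602
gripper_force: 0.0
```

```bash
python3 - <<'E'
from h import *
s,im,d=grab("wrist"); cv2.imwrite("pics/w6.png",im[:,:,::-1]); print(s["position"],s["tool_rot"].round(3).tolist())
hsv=cv2.cvtColor(im,cv2.COLOR_RGB2HSV); m=cv2.inRange(hsv,(0,150,60),(8,255,255))|cv2.inRange(hsv,(172,150,60),(180,255,255))
for c in cv2.findContours(m,0,1)[0]:
    if cv2.contourArea(c)>150:
        p=onplane("wrist",cv2.convexHull(c)[:,0],.049,s)[:,:2]; print(cv2.boundingRect(c),fitc(p))
s,im,d=grab("top"); print("jam top",lidfit("top",im,(155,190,255,285),(0,150,130),(12,255,255),.049)); cv2.imwrite("pics/t3.png",im[:,:,::-1])
E
```

```text
[0.45080795 0.38021239 0.16195269] [[-1.0, -0.002, -0.002], [-0.002, 1.0, -0.001], [0.002, -0.001, -1.0]]
(285, 212, 59, 57) (array([0.45204312, 0.37996346]), np.float64(0.02020721158513663))
(402, 184, 44, 44) (array([0.42773884, 0.45193011]), np.float64(0.014285086407111259))
jam top (array([0.45140517, 0.37863057]), np.float64(0.01861287708218676), np.float64(0.0011952128968129522))
```

View pics/w6.png

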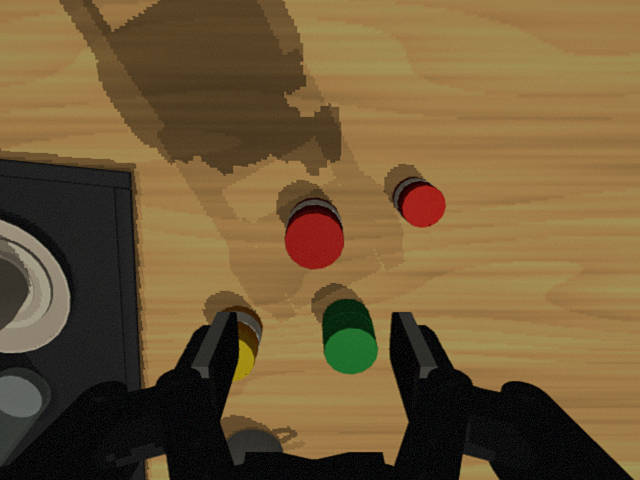

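The wrist view shows the large red jam at (314,239), the small red jar at (423,205), the green at (350,350) and the honey at (243,345). The fingers over the large red one are clear of the others, so I grasp it.

move_arm(
  jaw=[6, 6, 6, 6, 6, 6, 6, 6, 6],
  dp=[
    [-0.13, 0, 0],
    [0, 0, 2],
    [0, 0, 4],
    [0, 0, 4],
    [0, 0, 3.5],
    [0, 0, 1.5],
    [0, 0, 0.3],
    [0, 0, 0],
    [0, 0, 0],
  ],
  turn=[
    [0, 0, 0],
    [0, 0, 0],
    [0, 0, 0],
    [0, 0, 0],
    [0, 0, 0],
    [0, 0, 0],
    [0, 0, 0],
    [0, 0, 0],
    [0, 0, 0],
  ],
)

```text
time_s: 27.52
position: [0.4541, 0.3801, 0.0116]
tool_rot: [[-1.0, 0.001, 0.002], [0.001, 1.0, 0.001], [-0.002, 0.001, -1.0]]
ft_force: [-0.4, 0.2, 0.4]
grip_width: 0.0599
gripper_force: 0.0
```

move_arm(
  jaw=[3.5, 3.5, 3.5, 3.5, 3.5, 3.5, 3.5, 3.5],
  dp=[
    [0, 0, 0],
    [0, 0, 0],
    [0, 0, 0],
    [0, 0, 0],
    [0, 0, 0],
    [0, 0, 0],
    [0, 0, 0],
    [0, 0, 0],
  ],
  turn=[
    [0, 0, 0],
    [0, 0, 0],
    [0, 0, 0],
    [0, 0, 0],
    [0, 0, 0],
    [0, 0, 0],
    [0, 0, 0],
    [0, 0, 0],
  ],
)

```text
time_s: 28.18
position: [0.4539, 0.3804, 0.0121]
tool_rot: [[-1.0, -0.0, 0.003], [-0.0, 1.0, 0.001], [-0.003, 0.001, -1.0]]
ft_force: [0.3, -2.2, 5.9]
grip_width: 0.041
gripper_force: 30.5
```

move_arm(
  jaw=[3.5, 3.5, 3.5, 3.5, 3.5, 3.5, 3.5, 3.5],
  dp=[
    [0, 0, -1],
    [0, 0, -2],
    [0, 0, -3],
    [0, 0, -3],
    [0, 0, -3],
    [0, 0, -2],
    [0, 0, 0],
    [0, 0, 0],
  ],
  turn=[
    [0, 0, 0],
    [0, 0, 0],
    [0, 0, 0],
    [0, 0, 0],
    [0, 0, 0],
    [0, 0, 0],
    [0, 0, 0],
    [0, 0, 0],
  ],
)

```text
time_s: 28.85
position: [0.4531, 0.3803, 0.1518]
tool_rot: [[-1.0, -0.0, 0.002], [-0.0, 1.0, 0.001], [-0.002, 0.001, -1.0]]
ft_force: [-0.5, 0.1, -1.6]
grip_width: 0.0407
gripper_force: 30.7
```

```bash
python3 - <<'E'
from h import *
s,im,d=grab("top"); P=cloud("top",d); cv2.imwrite("pics/t4.png",im[:,:,::-1]); print(dishes(im)[0])
print("yog",lidfit("top",im,(340,400,160,215),(100,150,60),(125,255,255),.0635))
for n,z in(("glass",.085),("yoghurt",.064),("cup",.071)):
  for o in cams.outline_of("top",n)[:1]:
    q=P[o["mask"]&(d>0)]; q=q[abs(q[:,2]-z)<.007]; print(n,o["p"],np.array(o["box"])*[640,480,640,480],len(q),q.min(0),q.max(0),((q.min(0)+q.max(0))/2).round(4),fitc(q[:,:2])); 
E
```

```text
(array([ 0.47753361, -0.08679734]), np.float64(0.07057663628398804), np.float64(0.0002893959324581915))
yog (array([ 0.5951299 , -0.09777116]), np.float64(0.029831079592639635), np.float64(0.000376074473862119))
glass 0.91 [285.824 195.216  30.08   26.784] 146 [0.57839161 0.08510062 0.07832803] [0.63932206 0.14570967 0.0907829 ] [0.6089 0.1154 0.0846] (array([0.60866678, 0.11487641]), np.float64(0.02901192029867155))
yoghurt 0.91 [383.68  200.832  28.288  23.52 ] 611 [ 0.56419575 -0.12644206  0.05730908] [ 0.62468549 -0.06702144  0.07058871] [ 0.5944 -0.0967  0.0639] (array([ 0.59464237, -0.09716255]), np.float64(0.021764853149364934))
cup 0.82 [287.104 246.384  39.808  32.976] 178 [0.46873747 0.07749632 0.06413161] [0.5321573  0.15778118 0.07555895] [0.5004 0.1176 0.0698] (array([0.50021081, 0.12424533]), np.float64(0.031108513031658406))
```

View pics/t4.png

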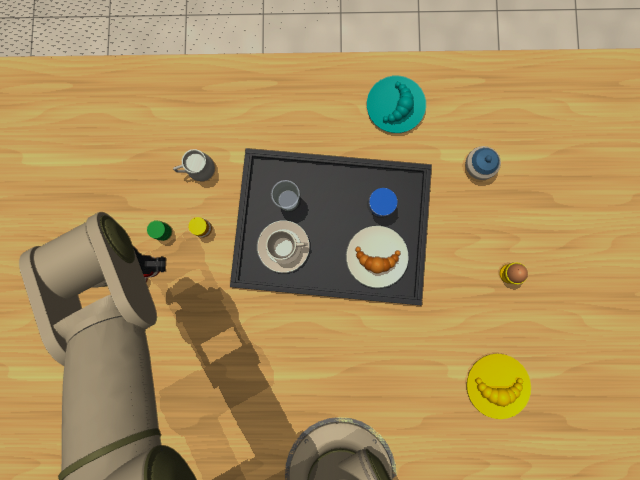

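The glass and yoghurt are on target to within 1 mm. Next is the jam.

move_arm(
  jaw=[3.5, 3.5, 3.5, 3.5, 3.5, 3.5, 3.5, 3.5, 3.5, 3.5, 3.5, 3.5],
  dp=[
    [-0.8, -2, 0],
    [-1.4, -3.4, 0],
    [-1.4, -3.4, 0],
    [-1.4, -3.4, 0],
    [-1.4, -3.4, 0],
    [-1.4, -3.4, 0],
    [-1.4, -3.4, 0],
    [-1.4, -3.4, 0],
    [-1.4, -3.4, 0],
    [-1.4, -3.4, 0],
    [-1.1, -3, 0],
    [-0.6, -1.6, 0],
  ],
  turn=[
    [0, 0, 0],
    [0, 0, 0],
    [0, 0, 0],
    [0, 0, 0],
    [0, 0, 0],
    [0, 0, 0],
    [0, 0, 0],
    [0, 0, 0],
    [0, 0, 0],
    [0, 0, 0],
    [0, 0, 0],
    [0, 0, 0],
  ],
)

```text
time_s: 30.05
position: [0.6047, 0.0047, 0.1491]
tool_rot: [[-1.0, 0.002, -0.002], [0.002, 1.0, -0.0], [0.002, -0.0, -1.0]]
ft_force: [-0.3, -1.1, -1.0]
grip_width: 0.0411
gripper_force: 30.8
```

move_arm(
  jaw=[3.5, 3.5, 3.5, 3.5, 3.5, 3.5, 3.5, 3.5],
  dp=[
    [0, 0, 1],
    [0, 0, 3],
    [0, 0, 3.5],
    [0, 0, 3],
    [0, 0, 1.2],
    [0, 0, 0],
    [0, 0, 0],
    [0, 0, 0],
  ],
  turn=[
    [0, 0, 0],
    [0, 0, 0],
    [0, 0, 0],
    [0, 0, 0],
    [0, 0, 0],
    [0, 0, 0],
    [0, 0, 0],
    [0, 0, 0],
  ],
)

```text
time_s: 30.72
position: [0.6045, 0.0085, 0.0342]
tool_rot: [[-1.0, -0.001, 0.001], [-0.001, 1.0, -0.0], [-0.001, -0.0, -1.0]]
ft_force: [-0.6, -0.8, -0.7]
grip_width: 0.0412
gripper_force: 30.8
```

```bash
python3 - <<'E'
from h import *
s,im,d=grab("wrist"); cv2.imwrite("pics/w7.png",im[:,:,::-1]); print(s["position"],s["tool_rot"].round(3).tolist())
hsv=cv2.cvtColor(im,cv2.COLOR_RGB2HSV); m=cv2.inRange(hsv,(0,150,60),(8,255,255))|cv2.inRange(hsv,(172,150,60),(180,255,255)); P=cloud("wrist",d,s)
c=max(cv2.findContours(m,0,1)[0],key=cv2.contourArea); k=np.zeros_like(m); cv2.drawContours(k,[c],-1,1,-1); q=P[(k>0)&(d>0)]; z=np.median(q[:,2]); q=q[abs(q[:,2]-z)<.004]
print(cv2.boundingRect(c),z,q.min(0),q.max(0)); print("plane",np.linalg.lstsq(np.c_[q[:,:2]-q[:,:2].mean(0),np.ones(len(q))],q[:,2],rcond=None)[0])
E
```

```text
[0.60448685 0.00854248 0.03415128] [[-1.0, -0.001, 0.001], [-0.001, 1.0, -0.0], [-0.001, -0.0, -1.0]]
(250, 292, 128, 140) 0.0716190500718695 [ 0.58173564 -0.01214337  0.06762519] [0.62336849 0.0288476  0.07368488]
plane [ 0.0190083  -0.00287547  0.07170071]
```

move_arm(
  jaw=[3.5, 3.5, 3.5, 3.5, 3.5, 3.5, 3.5],
  dp=[
    [0.05, 0, 0.7],
    [0, 0, 0.5],
    [0, 0, 0.3],
    [0, 0, 0.1],
    [0, 0, 0.1],
    [0, 0, 0],
    [0, 0, 0],
  ],
  turn=[
    [0, 0, 0],
    [0, 0, 0],
    [0, 0, 0],
    [0, 0, 0],
    [0, 0, 0],
    [0, 0, 0],
    [0, 0, 0],
  ],
)

```text
time_s: 31.35
position: [0.6033, 0.0082, 0.0172]
tool_rot: [[-1.0, -0.0, -0.0], [-0.0, 1.0, -0.0], [0.0, -0.0, -1.0]]
ft_force: [-3.6, -0.8, 8.3]
grip_width: 0.041
gripper_force: 31.5
```

move_arm(
  jaw=[3.5, 3.5, 3.5, 3.5],
  dp=[
    [0, 0, 0.1],
    [0, 0, 0],
    [0, 0, 0],
    [0, 0, 0],
  ],
  turn=[
    [0, 0, 0],
    [0, 0, 0],
    [0, 0, 0],
    [0, 0, 0],
  ],
)

```text
time_s: 31.68
position: [0.6033, 0.0083, 0.0171]
tool_rot: [[-1.0, -0.0, 0.0], [-0.0, 1.0, -0.0], [-0.0, -0.0, -1.0]]
ft_force: [-8.0, -0.3, 15.6]
grip_width: 0.0413
gripper_force: 32.2
```

move_arm(
  jaw=[4.3, 4.8, 5.3, 5.8, 6, 6, 6],
  dp=[
    [0, 0, 0],
    [0, 0, 0],
    [0, 0, 0],
    [0, 0, 0],
    [0, 0, 0],
    [0, 0, 0],
    [0, 0, 0],
  ],
  turn=[
    [0, 0, 0],
    [0, 0, 0],
    [0, 0, 0],
    [0, 0, 0],
    [0, 0, 0],
    [0, 0, 0],
    [0, 0, 0],
  ],
)

```text
time_s: 32.27
position: [0.6036, 0.0082, 0.0152]
tool_rot: [[-1.0, -0.0, -0.0], [-0.0, 1.0, 0.0], [0.0, 0.0, -1.0]]
ft_force: [-0.2, -0.3, 0.3]
grip_width: 0.0602
gripper_force: 0.0
```

move_arm(
  jaw=[6, 6, 6, 6, 6, 6, 6, 6],
  dp=[
    [0, 0, -1],
    [0, 0, -2],
    [0, 0, -3.5],
    [0, 0, -3.5],
    [0, 0, -3],
    [0, 0, -1],
    [0, 0, 0],
    [0, 0, 0],
  ],
  turn=[
    [0, 0, 0],
    [0, 0, 0],
    [0, 0, 0],
    [0, 0, 0],
    [0, 0, 0],
    [0, 0, 0],
    [0, 0, 0],
    [0, 0, 0.121],
  ],
)

```text
time_s: 32.93
position: [0.6033, 0.0082, 0.1553]
tool_rot: [[-0.993, 0.12, 0.0], [0.12, 0.993, -0.0], [-0.0, -0.0, -1.0]]
ft_force: [-1.2, -1.1, -0.4]
grip_width: 0.0598
gripper_force: 0.0
```

move_arm(
  jaw=[6, 6, 6, 6, 6, 7, 7, 7, 7, 7, 7, 7],
  dp=[
    [0, 0, 0],
    [0, 0, 0],
    [0, 0, 0],
    [0, 0, 0],
    [0, 0, 0],
    [0, 0, 0],
    [0, 0, 0],
    [0, 0, 0],
    [0, 0, 0],
    [0, 0, 0],
    [0, 0, 0],
    [0, 0, 0],
  ],
  turn=[
    [0, 0, 0.121],
    [0, 0, 0.121],
    [0, 0, 0.121],
    [0, 0, 0.121],
    [0, 0, 0.121],
    [0, 0, 0.121],
    [0, 0, 0.121],
    [0, 0, 0.121],
    [0, 0, 0.121],
    [0, 0, 0.121],
    [0, 0, 0.121],
    [0, 0, 0.119],
  ],
)

```text
time_s: 33.93
position: [0.6028, 0.0083, 0.1535]
tool_rot: [[0.006, 1.0, -0.003], [1.0, -0.006, 0.001], [0.001, -0.003, -1.0]]
ft_force: [-0.1, 0.4, -1.0]
grip_width: 0.0698
gripper_force: 0.0
```

move_arm(
  jaw=[7, 7, 7, 7, 7, 7, 7, 7, 7, 7, 7, 7],
  dp=[
    [-2, -0.8, 0],
    [-3.7, -1.6, 0],
    [-3.7, -1.6, 0],
    [-3.7, -1.6, 0],
    [-3.7, -1.6, 0],
    [-3.7, -1.6, 0],
    [-3.7, -1.6, 0],
    [-3.7, -1.6, 0],
    [-3.7, -1.6, 0],
    [-3.7, -1.6, 0],
    [-2, -0.8, 0],
    [0, 0, 0],
  ],
  turn=[
    [0, 0, 0],
    [0, 0, 0],
    [0, 0, 0],
    [0, 0, 0],
    [0, 0, 0],
    [0, 0, 0],
    [0, 0, 0],
    [0, 0, 0],
    [0, 0, 0],
    [0, 0, 0],
    [0, 0, 0],
    [0, 0, 0],
  ],
)

```text
time_s: 34.93
position: [0.4413, -0.3683, 0.1535]
tool_rot: [[0.005, 1.0, -0.002], [1.0, -0.005, 0.001], [0.001, -0.002, -1.0]]
ft_force: [-0.5, 0.7, -0.8]
grip_width: 0.0704
gripper_force: 0.0
```

```bash
python3 - <<'E'
from h import *
s,im,d=grab("wrist"); cv2.imwrite("pics/w8.png",im[:,:,::-1]); print(s["position"],s["tool_rot"].round(3).tolist())
P=cloud("wrist",d,s)
for o in cams.outline_of("wrist","eggcup")[:1]:
    q=P[o["mask"]&(d>0)]; print(o["p"],np.array(o["box"])*[640,480,640,480],q.min(0),q.max(0))
    t=q[(q[:,2]>.048)&(q[:,2]<.075)]; A=np.c_[2*t,np.ones(len(t))]; x=np.linalg.lstsq(A,(t**2).sum(1),rcond=None)[0]; print("sphere",x[:3],np.sqrt(x[3]+x[:3]@x[:3]))
    t=q[(q[:,2]>.04)&(q[:,2]<.048)]; print("ring",t.min(0),t.max(0))
for o in cams.mark_of("wrist","eggcup")[:1]: print(o["p"],onplane("wrist",np.array(o["location"])*[640,480],0,s))
E
```

```text
[ 0.44126286 -0.36832747  0.15347914] [[0.005, 1.0, -0.002], [1.0, -0.005, 0.001], [0.001, -0.002, -1.0]]
0.93 [310.592 262.56   68.224  82.512] [ 4.11956597e-01 -4.36171647e-01 -1.80476891e-04] [ 0.4646205  -0.36348851  0.07480009]
sphere [ 0.43721593 -0.38754926  0.05265272] 0.019786148249013494
ring [ 0.41374031 -0.40576895  0.04002527] [ 0.46111404 -0.36348851  0.0479989 ]
0.73 [[ 0.4368817  -0.38846997  0.        ]]
```

View pics/w8.png

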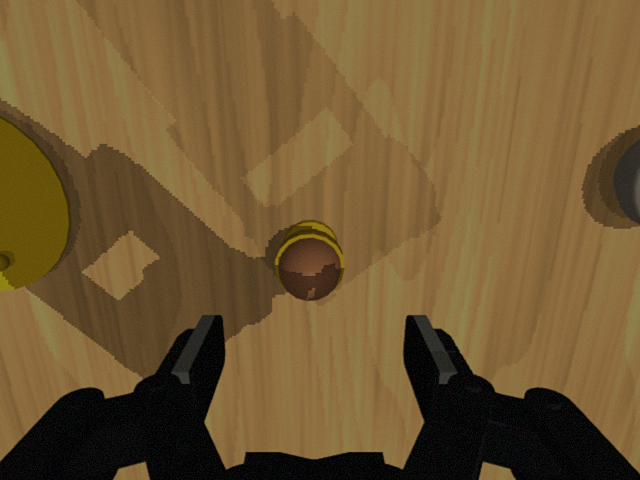

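The wrist view shows the egg cup at (310,262), which puts it at world (0.437, -0.388). Now the grasp.

move_arm(
  jaw=[7, 7, 7, 7, 7, 7, 7, 7, 7, 7],
  dp=[
    [-1.9, -0.4, 0],
    [0, 0, 0],
    [0, 0, 2],
    [0, 0, 4],
    [0, 0, 4],
    [0, 0, 3],
    [0, 0, 1],
    [0, 0, 0.2],
    [0, 0, 0],
    [0, 0, 0],
  ],
  turn=[
    [0, 0, 0],
    [0, 0, 0],
    [0, 0, 0],
    [0, 0, 0],
    [0, 0, 0],
    [0, 0, 0],
    [0, 0, 0],
    [0, 0, 0],
    [0, 0, 0],
    [0, 0, 0],
  ],
)

```text
time_s: 35.92
position: [0.4405, -0.3842, 0.0152]
tool_rot: [[-0.001, 1.0, 0.002], [1.0, 0.001, -0.002], [-0.002, 0.002, -1.0]]
ft_force: [0.7, 0.8, 0.6]
grip_width: 0.0696
gripper_force: 0.0
```

move_arm(
  jaw=[4, 4, 4, 4, 4, 4, 4, 4, 4],
  dp=[
    [0, 0, 0],
    [0, 0, 0],
    [0, 0, 0],
    [0, 0, 0],
    [0, 0, 0],
    [0, 0, 0],
    [0, 0, 0],
    [0, 0, 0],
    [0, 0, 0],
  ],
  turn=[
    [0, 0, 0],
    [0, 0, 0],
    [0, 0, 0],
    [0, 0, 0],
    [0, 0, 0],
    [0, 0, 0],
    [0, 0, 0],
    [0, 0, 0],
    [0, 0, 0],
  ],
)

```text
time_s: 36.67
position: [0.44, -0.3843, 0.0151]
tool_rot: [[0.0, 1.0, 0.002], [1.0, -0.0, -0.002], [-0.002, 0.002, -1.0]]
ft_force: [1.1, 1.4, 6.4]
grip_width: 0.0468
gripper_force: 30.1
```

move_arm(
  jaw=[4, 4, 4, 4, 4, 4, 4, 4],
  dp=[
    [0, 0, -1],
    [0, 0, -2],
    [0, 0, -3],
    [0, 0, -3],
    [0, 0, -3],
    [0, 0, -2],
    [0, 0, 0],
    [0, 0, 0],
  ],
  turn=[
    [0, 0, 0],
    [0, 0, 0],
    [0, 0, 0],
    [0, 0, 0],
    [0, 0, 0],
    [0, 0, 0],
    [0, 0, 0],
    [0, 0, 0],
  ],
)

```text
time_s: 37.33
position: [0.4396, -0.3839, 0.1547]
tool_rot: [[0.0, 1.0, 0.002], [1.0, -0.0, -0.002], [-0.002, 0.002, -1.0]]
ft_force: [-0.2, 0.2, -2.8]
grip_width: 0.0467
gripper_force: 31.3
```

```bash
python3 - <<'E'
from h import *
s,im,d=grab("top"); P=cloud("top",d); cv2.imwrite("pics/t5.png",im[:,:,::-1]); print(dishes(im))
print("jam",lidfit("top",im,(315,355,175,220),(0,150,80),(12,255,255),.054),"yog",lidfit("top",im,(350,410,160,225),(100,150,60),(125,255,255),.0635))
E
```

```text
((array([ 0.47757647, -0.08684597]), np.float64(0.07052124401643871), np.float64(0.0003306235731186618)), (array([0.50159368, 0.1261125 ]), np.float64(0.060085181165103606), np.float64(0.00028224879575273164)))
jam (array([0.60093003, 0.00844729]), np.float64(0.020386982476381467), np.float64(0.0003889584058840836)) yog (array([ 0.59526481, -0.09769898]), np.float64(0.02990094856052349), np.float64(0.00043771166510046176))
```

move_arm(
  jaw=[4, 4, 4, 4, 4, 4, 4, 4, 4, 4, 4, 4],
  dp=[
    [2, 0.25, 0],
    [3.9, 0.48, 0],
    [3.9, 0.48, 0],
    [3.9, 0.48, 0],
    [3.9, 0.48, 0],
    [3.9, 0.48, 0],
    [3.9, 0.48, 0],
    [3.9, 0.48, 0],
    [3.9, 0.48, 0],
    [3.9, 0.48, 0],
    [2.6, 0.3, 0],
    [1.5, 0.2, 0],
  ],
  turn=[
    [0, 0, 0],
    [0, 0, 0],
    [0, 0, 0],
    [0, 0, 0],
    [0, 0, 0],
    [0, 0, 0],
    [0, 0, 0],
    [0, 0, 0],
    [0, 0, 0],
    [0, 0, 0],
    [0, 0, 0],
    [0, 0, 0],
  ],
)

```text
time_s: 38.38
position: [0.4893, 0.0312, 0.152]
tool_rot: [[-0.003, 1.0, -0.003], [1.0, 0.003, 0.001], [0.001, -0.003, -1.0]]
ft_force: [-0.3, -0.7, -1.3]
grip_width: 0.0469
gripper_force: 31.3
```

move_arm(
  jaw=[4, 4, 4, 4, 4, 4],
  dp=[
    [0, 0, 1],
    [0, 0, 3],
    [0, 0, 3],
    [0, 0, 1],
    [0, 0, 0],
    [0, 0, 0],
  ],
  turn=[
    [0, 0, 0],
    [0, 0, 0],
    [0, 0, 0],
    [0, 0, 0],
    [0, 0, 0],
    [0, 0, 0],
  ],
)

```text
time_s: 38.88
position: [0.4897, 0.0283, 0.0725]
tool_rot: [[0.0, 1.0, -0.003], [1.0, -0.0, 0.001], [0.0, -0.003, -1.0]]
ft_force: [-0.5, -0.0, -1.3]
grip_width: 0.0469
gripper_force: 31.5
```

```bash
python3 - <<'E'
from h import *
s,im,d=grab("wrist"); cv2.imwrite("pics/w9.png",im[:,:,::-1]); print(s["position"],s["tool_rot"].round(3).tolist())
P=cloud("wrist",d,s); z=s["position"][2]
for o in cams.outline_of("wrist","eggcup")[:1]:
    q=P[o["mask"]&(d>0)]; print(o["p"],np.array(o["box"])*[640,480,640,480])
    q=q[(abs(q[:,0]-.49)<.03)]; t=q[(q[:,2]>z+.033)&(q[:,2]<z+.06)]; A=np.c_[2*t,np.ones(len(t))]; x=np.linalg.lstsq(A,(t**2).sum(1),rcond=None)[0]; print("sphere",x[:3],np.sqrt(x[3]+x[:3]@x[:3]))
    t=q[(q[:,2]>z+.025)&(q[:,2]<z+.032)]; print("ring",t.min(0),t.max(0))
E
```

```text
[0.48968326 0.02827197 0.07250203] [[0.0, 1.0, -0.003], [1.0, -0.0, 0.001], [0.0, -0.003, -1.0]]
0.91 [315.008 363.12  140.224 190.608]
sphere [0.48914233 0.02477312 0.10966038] 0.020101205330878582
ring [0.46528477 0.01555344 0.09750889] [0.51284422 0.04974641 0.10450039]
```

move_arm(
  jaw=[4, 4, 4, 4, 4, 4, 4, 4, 4],
  dp=[
    [-0.03, 0.06, 1],
    [0, 0, 2],
    [0, 0, 1.2],
    [0, 0, 0.5],
    [0, 0, 0.2],
    [0, 0, 0.1],
    [0, 0, 0.1],
    [0, 0, 0],
    [0, 0, 0],
  ],
  turn=[
    [0, 0, 0],
    [0, 0, 0],
    [0, 0, 0],
    [0, 0, 0],
    [0, 0, 0],
    [0, 0, 0],
    [0, 0, 0],
    [0, 0, 0],
    [0, 0, 0],
  ],
)

```text
time_s: 39.73
position: [0.4911, 0.0279, 0.0229]
tool_rot: [[-0.0, 1.0, 0.001], [1.0, 0.0, -0.0], [-0.0, 0.001, -1.0]]
ft_force: [0.1, -0.3, -0.7]
grip_width: 0.0468
gripper_force: 31.5
```

move_arm(
  jaw=[4, 4, 4, 4],
  dp=[
    [0, 0, 0.1],
    [0, 0, 0],
    [0, 0, 0],
    [0, 0, 0],
  ],
  turn=[
    [0, 0, 0],
    [0, 0, 0],
    [0, 0, 0],
    [0, 0, 0],
  ],
)

```text
time_s: 40.07
position: [0.4909, 0.0279, 0.0214]
tool_rot: [[-0.0, 1.0, 0.0], [1.0, 0.0, -0.0], [-0.0, 0.0, -1.0]]
ft_force: [-0.7, 0.7, -0.8]
grip_width: 0.0473
gripper_force: 31.5
```

move_arm(
  jaw=[4, 4, 4, 4, 4],
  dp=[
    [0, -0.05, 0.1],
    [0, 0, 0.05],
    [0, 0, 0],
    [0, 0, 0],
    [0, 0, 0],
  ],
  turn=[
    [0, 0, 0],
    [0, 0, 0],
    [0, 0, 0],
    [0, 0, 0],
    [0, 0, 0],
  ],
)

```text
time_s: 40.48
position: [0.4904, 0.0279, 0.0201]
tool_rot: [[-0.0, 1.0, 0.0], [1.0, 0.0, -0.0], [-0.0, 0.0, -1.0]]
ft_force: [-2.9, 0.8, 5.5]
grip_width: 0.0471
gripper_force: 32.0
```

Contact. I release, go up and back off toward +y, out of the top camera's view.

move_arm(
  jaw=[4.9, 5.3, 5.8, 6.3, 6.8, 7, 7],
  dp=[
    [0, 0, 0],
    [0, 0, 0],
    [0, 0, 0],
    [0, 0, 0],
    [0, 0, 0],
    [0, 0, 0],
    [0, 0, 0],
  ],
  turn=[
    [0, 0, 0],
    [0, 0, 0],
    [0, 0, 0],
    [0, 0, 0],
    [0, 0, 0],
    [0, 0, 0],
    [0, 0, 0],
  ],
)

```text
time_s: 41.07
position: [0.4904, 0.0279, 0.0198]
tool_rot: [[0.0, 1.0, -0.0], [1.0, -0.0, 0.0], [0.0, -0.0, -1.0]]
ft_force: [-0.7, -0.5, -0.1]
grip_width: 0.0697
gripper_force: 0.0
```

move_arm(
  jaw=[7, 7, 7, 7, 7, 7, 7],
  dp=[
    [0, 0, -1],
    [0, 0, -2],
    [0, 0, -3.5],
    [0, 0, -3.5],
    [0, 0, -3.5],
    [0, 0, -2],
    [0, 0, 0],
  ],
  turn=[
    [0, 0, 0],
    [0, 0, 0],
    [0, 0, 0],
    [0, 0, 0],
    [0, 0, 0],
    [0, 0, 0],
    [0, 0, 0],
  ],
)

```text
time_s: 41.65
position: [0.492, 0.0277, 0.1791]
tool_rot: [[-0.0, 1.0, 0.008], [1.0, 0.0, -0.002], [-0.002, 0.008, -1.0]]
ft_force: [0.8, -0.4, -0.6]
grip_width: 0.0698
gripper_force: 0.0
```

move_arm(
  jaw=[7, 7, 7, 7, 7, 7, 7, 7, 7, 7, 7, 7],
  dp=[
    [2, -1, 0],
    [3.5, -1.8, -0.5],
    [3.5, -1.8, -0.5],
    [3.5, -1.8, -0.5],
    [3.5, -1.8, -0.5],
    [3.5, -1.8, 0],
    [3.5, -1.8, 0],
    [3.5, -1.8, 0],
    [3.5, -1.8, 0],
    [3.5, -1.5, 0],
    [2, -0.5, 0],
    [0, 0, 0],
  ],
  turn=[
    [0, 0, 0],
    [0, 0, 0],
    [0, 0, 0],
    [0, 0, 0],
    [0, 0, 0],
    [0, 0, 0],
    [0, 0, 0],
    [0, 0, 0],
    [0, 0, 0],
    [0, 0, 0],
    [0, 0, 0],
    [0, 0, 0],
  ],
)

```text
time_s: 42.65
position: [0.3146, 0.3857, 0.1939]
tool_rot: [[-0.004, 1.0, -0.001], [1.0, 0.004, 0.0], [0.0, -0.001, -1.0]]
ft_force: [-0.5, -0.4, -0.3]
grip_width: 0.07
gripper_force: 0.0
```

```bash
python3 - <<'E'
from h import *
s,im,d=grab("top"); P=cloud("top",d); cv2.imwrite("pics/t6.png",im[:,:,::-1]); print(s["position"]); g,h=dishes(im); print(g,h)
print("jam",lidfit("top",im,(315,355,175,220),(0,150,80),(12,255,255),.054),"\nyog",lidfit("top",im,(350,410,160,225),(100,150,60),(125,255,255),.0635))
for n,z in(("glass",.085),("cup",.071)):
  for o in cams.outline_of("top",n)[:1]:
    q=P[o["mask"]&(d>0)]; q=q[abs(q[:,2]-z)<.007]; print(n,((q.min(0)+q.max(0))/2).round(4),fitc(q[:,:2])[0])
for o in cams.outline_of("top","eggcup")[:1]:
    q=P[o["mask"]&(d>0)]; t=q[(q[:,2]>.054)&(q[:,2]<.082)]; A=np.c_[2*t,np.ones(len(t))]; x=np.linalg.lstsq(A,(t**2).sum(1),rcond=None)[0]; print("egg",x[:3],np.sqrt(x[3]+x[:3]@x[:3]),(t.min(0)+t.max(0))/2)
a,r,e=lidfit("top",im,(315,350,230,275),(0,60,50),(40,255,255),.055); print("egg blob",a,r,e)
w=cams.outline_of("top","honey"); print([ (np.array(o["box"][:2])*[640,480]).round() for o in w[:2]])
E
```

```text
[0.31458498 0.38574099 0.19387087]
(array([ 0.47748156, -0.08690682]), np.float64(0.0703870062768642), np.float64(0.0002862678614324222)) (array([0.50161101, 0.12609135]), np.float64(0.06000512663318729), np.float64(0.0003168873114990586))
jam (array([0.60093003, 0.00844729]), np.float64(0.020386982476381467), np.float64(0.0003889584058840836)) 
yog (array([ 0.5951299 , -0.09777116]), np.float64(0.029831079592639635), np.float64(0.000376074473862119))
glass [0.6095 0.1155 0.0843] [0.60869124 0.11510282]
cup [0.5004 0.1185 0.0697] [0.50034996 0.12443408]
egg [0.4899033  0.02441265 0.05806806] 0.01905010698540045 [0.4900803  0.02437595 0.06730356]
egg blob [0.48873969 0.02507751] 0.02479121757555409 0.00028393545002014173
[array([199., 228.])]
```

View pics/t6.png

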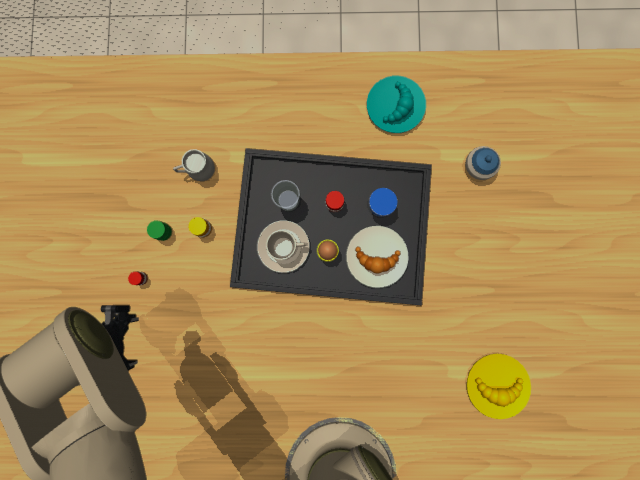

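The top view shows every item within about 2 mm of its target. The cup is at (284,245) on the saucer, the egg cup at (328,250), and the glass, jam and yoghurt at (286,195), (335,200) and (383,202). The dishes, honey and sugar have not moved, so I hand in.

```bash
python3 -c "
from rig import ticket; print(ticket.close_job())"
```

```text
the job is handed in; nothing more can be done
None
```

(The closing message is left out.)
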